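# Lay out a camshaft and pistons for inspection

## Task

Lay the engine parts out for inspection: slide the stand's sliding V-rest until its pointer is on the white line, then lay the camshaft centrally in both V-rests with its white gear beyond the sliding one, and stand every spare piston from the counter, crown up, in an empty pocket of the tray, leaving the pistons already there where they are. When all the parts are in place, and not before, slide the lamp's dimmer until its grip is on the black line. Leave the crankshaft and the carburetor float alone.

Things in the scene. Friction and masses are not known exactly. Their poses are not given: they have to be found in the camera images.
- spare0: an aluminium mower piston, a plain upright cylinder 52 mm in diameter and 46 mm tall with three dark ring bands near its crown, 0.15 kg; origin at the centre of its underside, z up through the crown. A spare, standing loose on the counter at the start; may be absent (None from the start).
- spare1: an aluminium mower piston, a plain upright cylinder 52 mm in diameter and 46 mm tall with three dark ring bands near its crown, 0.15 kg; origin at the centre of its underside, z up through the crown. A spare, standing loose on the counter at the start; may be absent (None from the start).
- spare2: an aluminium mower piston, a plain upright cylinder 52 mm in diameter and 46 mm tall with three dark ring bands near its crown, 0.15 kg; origin at the centre of its underside, z up through the crown. A spare, standing loose on the counter at the start; may be absent (None from the start).
- spare3: an aluminium mower piston, a plain upright cylinder 52 mm in diameter and 46 mm tall with three dark ring bands near its crown, 0.15 kg; origin at the centre of its underside, z up through the crown. A spare, standing loose on the counter at the start; may be absent (None from the start).
- seated0: an aluminium mower piston, a plain upright cylinder 52 mm in diameter and 46 mm tall with three dark ring bands near its crown, 0.15 kg; origin at the centre of its underside, z up through the crown. It already stands in pocket 0 of the tray at the start and stays there; may be absent (then the pocket starts empty).
- seated1: an aluminium mower piston, a plain upright cylinder 52 mm in diameter and 46 mm tall with three dark ring bands near its crown, 0.15 kg; origin at the centre of its underside, z up through the crown. It already stands in pocket 1 of the tray at the start and stays there; may be absent (then the pocket starts empty).
- seated2: an aluminium mower piston, a plain upright cylinder 52 mm in diameter and 46 mm tall with three dark ring bands near its crown, 0.15 kg; origin at the centre of its underside, z up through the crown. It already stands in pocket 2 of the tray at the start and stays there; may be absent (then the pocket starts empty).
- seated3: an aluminium mower piston, a plain upright cylinder 52 mm in diameter and 46 mm tall with three dark ring bands near its crown, 0.15 kg; origin at the centre of its underside, z up through the crown. It already stands in pocket 3 of the tray at the start and stays there; may be absent (then the pocket starts empty).
- seated4: an aluminium mower piston, a plain upright cylinder 52 mm in diameter and 46 mm tall with three dark ring bands near its crown, 0.15 kg; origin at the centre of its underside, z up through the crown. It already stands in pocket 4 of the tray at the start and stays there; may be absent (then the pocket starts empty).
- seated5: an aluminium mower piston, a plain upright cylinder 52 mm in diameter and 46 mm tall with three dark ring bands near its crown, 0.15 kg; origin at the centre of its underside, z up through the crown. It already stands in pocket 5 of the tray at the start and stays there; may be absent (then the pocket starts empty).
- tray_hole0 (a point): centre of the mouth of pocket 0 of the fixed grey plastic piston tray, at its top face 24 mm above the counter; axes as the tray's. Tray 164 mm (x) by 214 mm (y), six square pockets of 60 mm with bevelled mouths, 2 rows of 3 (82 mm apart along x, 68 mm along y), floors 6 mm above the counter
- tray_hole1 (a point): centre of the mouth of pocket 1 of the fixed grey plastic piston tray, at its top face 24 mm above the counter; axes as the tray's. Tray 164 mm (x) by 214 mm (y), six square pockets of 60 mm with bevelled mouths, 2 rows of 3 (82 mm apart along x, 68 mm along y), floors 6 mm above the counter
- tray_hole2 (a point): centre of the mouth of pocket 2 of the fixed grey plastic piston tray, at its top face 24 mm above the counter; axes as the tray's. Tray 164 mm (x) by 214 mm (y), six square pockets of 60 mm with bevelled mouths, 2 rows of 3 (82 mm apart along x, 68 mm along y), floors 6 mm above the counter
- tray_hole3 (a point): centre of the mouth of pocket 3 of the fixed grey plastic piston tray, at its top face 24 mm above the counter; axes as the tray's. Tray 164 mm (x) by 214 mm (y), six square pockets of 60 mm with bevelled mouths, 2 rows of 3 (82 mm apart along x, 68 mm along y), floors 6 mm above the counter
- tray_hole4 (a point): centre of the mouth of pocket 4 of the fixed grey plastic piston tray, at its top face 24 mm above the counter; axes as the tray's. Tray 164 mm (x) by 214 mm (y), six square pockets of 60 mm with bevelled mouths, 2 rows of 3 (82 mm apart along x, 68 mm along y), floors 6 mm above the counter
- tray_hole5 (a point): centre of the mouth of pocket 5 of the fixed grey plastic piston tray, at its top face 24 mm above the counter; axes as the tray's. Tray 164 mm (x) by 214 mm (y), six square pockets of 60 mm with bevelled mouths, 2 rows of 3 (82 mm apart along x, 68 mm along y), floors 6 mm above the counter
- camshaft: loose steel camshaft, 178 mm, 0.4 kg; origin on its axis at mid length, 26 mm over the counter, x towards the white gear. Shaft 16 mm thick; bare for |x| < 26 mm (grip here from above); lobes (radius 14) at |x| 26 to 36; bare journals at |x| 36 to 78; white nylon gear, radius 28, at x 78 to 90; dark steel disc, radius 28, at x -86 to -78
- stand_axis (a point): fixed camshaft stand: grey base 80 (x) by 220 (y) by 14 mm high, a fixed steel V-rest at y = -56 mm from this point and one sliding along y; Vs open upwards, 12 mm thick, 48 wide on top, tips 88 mm above the counter. This point is where the camshaft's mid length belongs, 75 mm above the counter; its shaft then lies along this point's y; z up
- rest (a joint): travel of the sliding V-rest along the stand's +y in m, 0 to 0.12; it reads 0.085 when its white pointer is on the white line on the base beside the track (the V is then at y = +56 mm from point stand_axis); it stays where it is left (about 3 N friction)
- rest_grip (a point): point to grip on the sliding rest's upright black tab: tab 14 mm thick along the stand's y, 26 mm along its x, top 12 mm above this point, foot 29 mm below; 55 mm above the counter and 52 mm from the V towards the stand's -x; axes as the stand's
- dimmer (a joint): travel of the lamp's dimmer grip along the lamp's +x in m, 0 to 0.08; it reads 0.055 when the white line along the top of the grip is on the black line across the lamp base beside the track; it stays where it is left (about 2 N friction)
- dimmer_grip (a point): point to grip on the black dimmer grip of the fixed white lamp: 14 mm thick along the lamp's x, 28 along y, top 8 mm above this point, lamp base (190 by 100 mm) 26 mm below; 56 mm above the counter; axes as the lamp's. The lamp's stem is 78 to 128 mm away to +x and 47 to +y, its head farther along +x, 275 mm up
- crankshaft: a bystander: forged steel crankshaft, 180 mm long, lying beyond the tray; leave alone
- float: a bystander: twin brass carburetor float, 80 mm, beyond the tray on the left; leave alone
Not all that is in view belongs to the job. Of the things that look like the part that bears stand_axis, take the one that is farthest from the robot's base at the start.

How it is judged:
On the way, in this order (a step that is already met when the one before it is completed fails the run):
1. the sliding rest is on the white line (within 6 mm), with the camshaft not yet on the stand (value of joint rest between 0.079 and 0.091 m and velocity of joint rest between -0.02 and 0.02 m/s and horizontal distance between camshaft and stand_axis above 0.03 m), for 0.2 s.
2. the camshaft lies in both rests and every spare piston stands in a pocket, the dimmer not yet on its line (value of joint rest between 0.079 and 0.091 m and x of camshaft in the frame of stand_axis between -0.006 and 0.006 m and y of camshaft in the frame of stand_axis between -0.01 and 0.01 m and z of camshaft in the frame of stand_axis between -0.005 and 0.005 m and angle between the x axis of camshaft and the y axis of stand_axis, either way round below 0.08 rad and x of rest_grip in the frame of camshaft above 0.03 m and linear speed of camshaft below 0.03 m/s and ((horizontal distance between spare0 and tray_hole0 below 0.008 m and z of spare0 in the frame of tray_hole0 below -0.013 m and angle between spare0's own z axis and vertical below 0.12 rad) or (horizontal distance between spare0 and tray_hole1 below 0.008 m and z of spare0 in the frame of tray_hole1 below -0.013 m and angle between spare0's own z axis and vertical below 0.12 rad) or (horizontal distance between spare0 and tray_hole2 below 0.008 m and z of spare0 in the frame of tray_hole2 below -0.013 m and angle between spare0's own z axis and vertical below 0.12 rad) or (horizontal distance between spare0 and tray_hole3 below 0.008 m and z of spare0 in the frame of tray_hole3 below -0.013 m and angle between spare0's own z axis and vertical below 0.12 rad) or (horizontal distance between spare0 and tray_hole4 below 0.008 m and z of spare0 in the frame of tray_hole4 below -0.013 m and angle between spare0's own z axis and vertical below 0.12 rad) or (horizontal distance between spare0 and tray_hole5 below 0.008 m and z of spare0 in the frame of tray_hole5 below -0.013 m and angle between spare0's own z axis and vertical below 0.12 rad)) and ((horizontal distance between spare1 and tray_hole0 below 0.008 m and z of spare1 in the frame of tray_hole0 below -0.013 m and angle between spare1's own z axis and vertical below 0.12 rad) or (horizontal distance between spare1 and tray_hole1 below 0.008 m and z of spare1 in the frame of tray_hole1 below -0.013 m and angle between spare1's own z axis and vertical below 0.12 rad) or (horizontal distance between spare1 and tray_hole2 below 0.008 m and z of spare1 in the frame of tray_hole2 below -0.013 m and angle between spare1's own z axis and vertical below 0.12 rad) or (horizontal distance between spare1 and tray_hole3 below 0.008 m and z of spare1 in the frame of tray_hole3 below -0.013 m and angle between spare1's own z axis and vertical below 0.12 rad) or (horizontal distance between spare1 and tray_hole4 below 0.008 m and z of spare1 in the frame of tray_hole4 below -0.013 m and angle between spare1's own z axis and vertical below 0.12 rad) or (horizontal distance between spare1 and tray_hole5 below 0.008 m and z of spare1 in the frame of tray_hole5 below -0.013 m and angle between spare1's own z axis and vertical below 0.12 rad)) and ((horizontal distance between spare2 and tray_hole0 below 0.008 m and z of spare2 in the frame of tray_hole0 below -0.013 m and angle between spare2's own z axis and vertical below 0.12 rad) or (horizontal distance between spare2 and tray_hole1 below 0.008 m and z of spare2 in the frame of tray_hole1 below -0.013 m and angle between spare2's own z axis and vertical below 0.12 rad) or (horizontal distance between spare2 and tray_hole2 below 0.008 m and z of spare2 in the frame of tray_hole2 below -0.013 m and angle between spare2's own z axis and vertical below 0.12 rad) or (horizontal distance between spare2 and tray_hole3 below 0.008 m and z of spare2 in the frame of tray_hole3 below -0.013 m and angle between spare2's own z axis and vertical below 0.12 rad) or (horizontal distance between spare2 and tray_hole4 below 0.008 m and z of spare2 in the frame of tray_hole4 below -0.013 m and angle between spare2's own z axis and vertical below 0.12 rad) or (horizontal distance between spare2 and tray_hole5 below 0.008 m and z of spare2 in the frame of tray_hole5 below -0.013 m and angle between spare2's own z axis and vertical below 0.12 rad)) and ((horizontal distance between spare3 and tray_hole0 below 0.008 m and z of spare3 in the frame of tray_hole0 below -0.013 m and angle between spare3's own z axis and vertical below 0.12 rad) or (horizontal distance between spare3 and tray_hole1 below 0.008 m and z of spare3 in the frame of tray_hole1 below -0.013 m and angle between spare3's own z axis and vertical below 0.12 rad) or (horizontal distance between spare3 and tray_hole2 below 0.008 m and z of spare3 in the frame of tray_hole2 below -0.013 m and angle between spare3's own z axis and vertical below 0.12 rad) or (horizontal distance between spare3 and tray_hole3 below 0.008 m and z of spare3 in the frame of tray_hole3 below -0.013 m and angle between spare3's own z axis and vertical below 0.12 rad) or (horizontal distance between spare3 and tray_hole4 below 0.008 m and z of spare3 in the frame of tray_hole4 below -0.013 m and angle between spare3's own z axis and vertical below 0.12 rad) or (horizontal distance between spare3 and tray_hole5 below 0.008 m and z of spare3 in the frame of tray_hole5 below -0.013 m and angle between spare3's own z axis and vertical below 0.12 rad)) and contact force between the fingers and camshaft below 0.1 N and not (value of joint dimmer between 0.049 and 0.061 m)), for 0.2 s.
3. the dimmer is on the black line (within 6 mm) (value of joint dimmer between 0.049 and 0.061 m), for 0.2 s.
At the end, for the whole second after the job is handed in: Sliding rest and dimmer within 6 mm of their lines; camshaft at rest and level in both Vs, centred within 10 mm, gear beyond the sliding rest; every spare piston upright on the floor of a pocket; the pistons already in the tray still in their pockets; all released (all of step 3 and value of joint rest between 0.079 and 0.091 m and x of camshaft in the frame of stand_axis between -0.006 and 0.006 m and y of camshaft in the frame of stand_axis between -0.01 and 0.01 m and z of camshaft in the frame of stand_axis between -0.005 and 0.005 m and angle between the x axis of camshaft and the y axis of stand_axis, either way round below 0.08 rad and x of rest_grip in the frame of camshaft above 0.03 m and linear speed of each of camshaft, spare0, spare1, spare2, spare3 below 0.03 m/s and ((horizontal distance between spare0 and tray_hole0 below 0.008 m and z of spare0 in the frame of tray_hole0 below -0.013 m and angle between spare0's own z axis and vertical below 0.12 rad) or (horizontal distance between spare0 and tray_hole1 below 0.008 m and z of spare0 in the frame of tray_hole1 below -0.013 m and angle between spare0's own z axis and vertical below 0.12 rad) or (horizontal distance between spare0 and tray_hole2 below 0.008 m and z of spare0 in the frame of tray_hole2 below -0.013 m and angle between spare0's own z axis and vertical below 0.12 rad) or (horizontal distance between spare0 and tray_hole3 below 0.008 m and z of spare0 in the frame of tray_hole3 below -0.013 m and angle between spare0's own z axis and vertical below 0.12 rad) or (horizontal distance between spare0 and tray_hole4 below 0.008 m and z of spare0 in the frame of tray_hole4 below -0.013 m and angle between spare0's own z axis and vertical below 0.12 rad) or (horizontal distance between spare0 and tray_hole5 below 0.008 m and z of spare0 in the frame of tray_hole5 below -0.013 m and angle between spare0's own z axis and vertical below 0.12 rad)) and ((horizontal distance between spare1 and tray_hole0 below 0.008 m and z of spare1 in the frame of tray_hole0 below -0.013 m and angle between spare1's own z axis and vertical below 0.12 rad) or (horizontal distance between spare1 and tray_hole1 below 0.008 m and z of spare1 in the frame of tray_hole1 below -0.013 m and angle between spare1's own z axis and vertical below 0.12 rad) or (horizontal distance between spare1 and tray_hole2 below 0.008 m and z of spare1 in the frame of tray_hole2 below -0.013 m and angle between spare1's own z axis and vertical below 0.12 rad) or (horizontal distance between spare1 and tray_hole3 below 0.008 m and z of spare1 in the frame of tray_hole3 below -0.013 m and angle between spare1's own z axis and vertical below 0.12 rad) or (horizontal distance between spare1 and tray_hole4 below 0.008 m and z of spare1 in the frame of tray_hole4 below -0.013 m and angle between spare1's own z axis and vertical below 0.12 rad) or (horizontal distance between spare1 and tray_hole5 below 0.008 m and z of spare1 in the frame of tray_hole5 below -0.013 m and angle between spare1's own z axis and vertical below 0.12 rad)) and ((horizontal distance between spare2 and tray_hole0 below 0.008 m and z of spare2 in the frame of tray_hole0 below -0.013 m and angle between spare2's own z axis and vertical below 0.12 rad) or (horizontal distance between spare2 and tray_hole1 below 0.008 m and z of spare2 in the frame of tray_hole1 below -0.013 m and angle between spare2's own z axis and vertical below 0.12 rad) or (horizontal distance between spare2 and tray_hole2 below 0.008 m and z of spare2 in the frame of tray_hole2 below -0.013 m and angle between spare2's own z axis and vertical below 0.12 rad) or (horizontal distance between spare2 and tray_hole3 below 0.008 m and z of spare2 in the frame of tray_hole3 below -0.013 m and angle between spare2's own z axis and vertical below 0.12 rad) or (horizontal distance between spare2 and tray_hole4 below 0.008 m and z of spare2 in the frame of tray_hole4 below -0.013 m and angle between spare2's own z axis and vertical below 0.12 rad) or (horizontal distance between spare2 and tray_hole5 below 0.008 m and z of spare2 in the frame of tray_hole5 below -0.013 m and angle between spare2's own z axis and vertical below 0.12 rad)) and ((horizontal distance between spare3 and tray_hole0 below 0.008 m and z of spare3 in the frame of tray_hole0 below -0.013 m and angle between spare3's own z axis and vertical below 0.12 rad) or (horizontal distance between spare3 and tray_hole1 below 0.008 m and z of spare3 in the frame of tray_hole1 below -0.013 m and angle between spare3's own z axis and vertical below 0.12 rad) or (horizontal distance between spare3 and tray_hole2 below 0.008 m and z of spare3 in the frame of tray_hole2 below -0.013 m and angle between spare3's own z axis and vertical below 0.12 rad) or (horizontal distance between spare3 and tray_hole3 below 0.008 m and z of spare3 in the frame of tray_hole3 below -0.013 m and angle between spare3's own z axis and vertical below 0.12 rad) or (horizontal distance between spare3 and tray_hole4 below 0.008 m and z of spare3 in the frame of tray_hole4 below -0.013 m and angle between spare3's own z axis and vertical below 0.12 rad) or (horizontal distance between spare3 and tray_hole5 below 0.008 m and z of spare3 in the frame of tray_hole5 below -0.013 m and angle between spare3's own z axis and vertical below 0.12 rad)) and horizontal distance between seated0 and tray_hole0 below 0.008 m and z of seated0 in the frame of tray_hole0 below -0.013 m and angle between each of seated0, seated1, seated2, seated3, seated4, seated5's own z axis and vertical below 0.12 rad and horizontal distance between seated1 and tray_hole1 below 0.008 m and z of seated1 in the frame of tray_hole1 below -0.013 m and horizontal distance between seated2 and tray_hole2 below 0.008 m and z of seated2 in the frame of tray_hole2 below -0.013 m and horizontal distance between seated3 and tray_hole3 below 0.008 m and z of seated3 in the frame of tray_hole3 below -0.013 m and horizontal distance between seated4 and tray_hole4 below 0.008 m and z of seated4 in the frame of tray_hole4 below -0.013 m and horizontal distance between seated5 and tray_hole5 below 0.008 m and z of seated5 in the frame of tray_hole5 below -0.013 m); the robot touches nothing.
It fails at once if a bystander (crankshaft or float) is moved more than 30 mm (distance of any of crankshaft, float from where it was at the start of the episode above 0.03 m).
It fails at once if a piston that was already in the tray is lifted out (height (world z) of any of seated0, seated1, seated2, seated3, seated4, seated5 above 0.025 m).
Of seated0, seated1, seated2, seated3, seated4, seated5 only 1 to 2 are there at a start; the rules pass over those that are not, and their reading is None.
Of spare0, spare1, spare2, spare3 only 3 to 4 are there at a start; the rules pass over those that are not, and their reading is None.
At some moment in a run one of spare0, spare1, spare2, spare3 may be knocked a few centimetres aside while the robot is not near it.
Once in a run the grip may slacken for a moment while it holds something.
It also fails if it takes over 192 s, if anything falls off the work surface, if the arm or the gripper's body presses on something with over 40 N, if the wrist force passes 120 N, or if a joint passes its speed limit or range.

## Robot

A 6-joint arm with a two-finger parallel gripper is mounted at the origin on the work surface. World frame = base frame: x ahead of the robot, y to its left, z up, the work surface at z = 0. Lengths are in m, angles in rad, forces in N, time in s.
With the tool pointing down it reaches from about 0.35 to 0.875 m from the base axis. Payload 4.2 kg.
Tool frame: the origin (TCP) lies on the centre line of the jaws, within the pads' length; the fingertips stand 14 mm ahead of it and the grasp point (between the pads) lies 5 mm behind it; z points along the fingers, y is the line along which they close (so a half turn about z gives the same grasp; the last joint's range is limited). The gripper opens to 85 mm and grips with 20 to 120 N. Pads are 22 mm wide; open, the fingers measure 114 mm over their backs; the gripper's body (76 mm by 85 mm) begins 54 mm behind the grasp point. The pads swing forward as they close: fully open they stand 13 mm farther back than shut.
Start: joints at [1.378, 0.385, 0.008, 0, -1.194, -0.259], TCP at [0.273, 0.562, 0.245] pointing down, gripper open.
Joint ranges: [-3.14, 3.14], [-1.21, 2.06], [-1.07, 1.41], [-3.16, 2.05], [-2.99, -0.16], [-3.1, 3.1]. Speed limits (rad/s): [2.79, 2.79, 3.14, 3.14, 3.14, 3.14].

## Interface

Orientations are given as a rotation vector (axis times angle).
In Python, from cell import r gives the robot as it stands.
- The arm moves only by the shell command python3 -m creep 'ROWS' [FORCE]. ROWS is JSON, a list of rows, each a list of 7 numbers: the shift along the tool's x, y, z in mm, then the turn, a rotation vector about the tool's x, y, z in rad, then the opening, from 0 (shut) to 1 (fully open). A call has 1 to 8 rows; each row is the pose to reach, as a shift and turn from the pose commanded when the call began, along the tool's axes at that moment; what a row does not reach only later rows make up. A row lasts 1/10 s, in which the tool goes at most 50 mm and 8.59 degrees, less where a joint would pass 70% of its speed; a pose out of reach is approached as far as the arm can. A call with a gripper value outside its range is refused whole. The fingers move at their own pace and stop on an object; FORCE is the grip in N (left out, the last holds). Time passes only in rows, so rows that repeat a pose let the fingers close. It gives the time, the measured TCP pose, the force, the opening and the grip force at its end, in the units of the state.
- r.state(): the state, without advancing time (a new reading comes with each control period).
- r.capture(name): name is "scene" or "top" or "wrist"; returns the picture (420x560x3 uint8, blue, green, red); there is no depth.
- r.camera_params(name): a dict with "intrinsics" (3x3 intrinsics, pixels), "R" (3x3) and "t" (3): a world point X has camera coordinates R X + t. Camera axes: x right, y down, z forward; pixel columns grow to the right and rows downward; lengths in m; the calibration is good to about 2 mm. The wrist camera is an equidistant fisheye: a pixel r from the principal point sees the ray r / f radians off the axis. A picture is of the moment at which its call begins: read the wrist's pose just before it. camera_params takes no time and is no camera call; for the wrist camera it gives the pose at the moment of the call.
- r.sign_off(): hands the job in; it is judged then, once.
Trained networks look in the newest picture that a camera, given by its name, has taken for a name from the list of things; names that differ only in an ending like _2 or _b are one class to them, and where a whole thing is asked for, a point or a joint stands for the part that bears it (a point fixed in the world has none). Each returns a list of dicts, best first, with "score" (0 to 1); they miss things now and then, are a little off and sometimes report something else, mostly with a low value. They report only what shows in the picture. A call takes as long as a camera call. They do not tell look-alikes from the thing itself.
- r.silhouettes(name, camera): "mask" (420x560 bool, what is visible of it) and "bbox" ([centre column, centre row, width, height] in pixels, round what is visible of it).
The state is a dict: "t": time; "qpos": joint angles; "joint_vel": joint speeds; "tau": joint torques, N m; "ee_pos": TCP position; "ee_rot": TCP orientation; "contact_force": force on the tool from outside, world axes, zero at the start; "wrist_torque": the same for the moment, N m; "opening": finger opening in m; "gripper_force": force on a finger pad.
Only numpy, scipy, OpenCV 4.12 (cv2) and the standard library are available. Lean on these libraries where they do the work, as an engineer would, in place of code of your own. Each camera call takes 0.05 s, during which the arm holds its last target. There are 200 camera calls.

## Working session

There is one attempt and no reset: what is moved stays moved. The work goes in short steps, Python scripts to look and compute and a shell command to move; the robot and the scene stay as the last step left them, time stands still between calls to the robot, and variables do not carry over. Pictures are saved under pics/ and viewed, at most 14 in all, crops included, and the job is handed in when it is done.

```bash
ls; mkdir -p pics
python3 - <<'E'
from cell import r
import cv2
for n in("scene","top"):
    cv2.imwrite(f"pics/{n}0.png",r.capture(n)); p=r.camera_params(n); print(n,p)
s=r.state(); print({k:s[k] for k in("t","ee_pos","ee_rot","opening")})
E
```

```text
pics
scene {'intrinsics': array([[407.89279648,   0.        , 281.15106428],
       [  0.        , 407.89279648, 208.02637037],
       [  0.        ,   0.        ,   1.        ]]), 'R': array([[ 0.70954606,  0.70433955, -0.02121753],
       [ 0.45529468, -0.48122569, -0.74908517],
       [-0.53782073,  0.5218502 , -0.66213385]]), 't': array([-0.376679  , -0.15215211,  1.43302034])}
top {'intrinsics': array([[467.2827798 ,   0.        , 283.85515705],
       [  0.        , 467.2827798 , 209.82141604],
       [  0.        ,   0.        ,   1.        ]]), 'R': array([[-7.46298029e-03, -9.99971644e-01, -1.00793184e-03],
       [-9.93871748e-01,  7.52861618e-03, -1.10282674e-01],
       [ 1.10287135e-01,  1.78717561e-04, -9.93899751e-01]]), 't': array([0.02787042, 0.50148518, 1.19414154])}
{'t': 0.1, 'ee_pos': array([0.27263165, 0.56185966, 0.24436936]), 'ee_rot': array([ 3.05987710e+00, -7.03449096e-01, -5.34339954e-04]), 'opening': 0.08519833045512859}
```

View pics/top0.png

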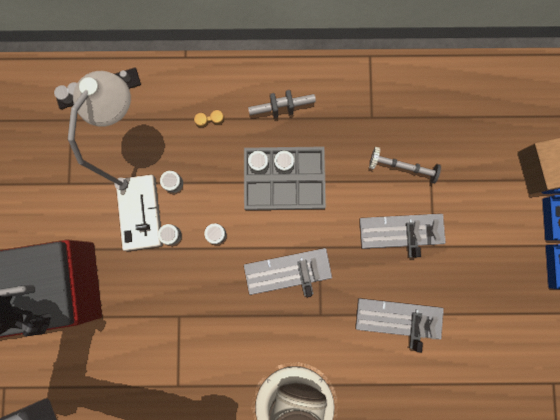

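View pics/scene0.png

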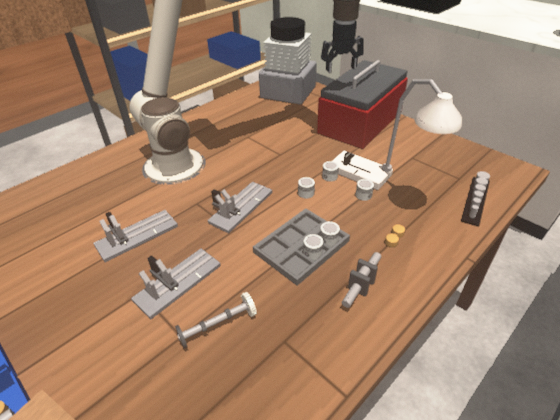

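Three stand look-alikes in the top view: A (402,231), B (288,272) and C (400,319). The base is at about (295,400), so A is farthest (about 200 px, against 128 and 133). I'll confirm that with positions and an enlarged crop. The spares are at (170,181), (168,235) and (214,234). The seated pistons are at (258,160) and (284,160), and the camshaft is at (405,165) with its gear to the left.

```bash
cat > h.py <<'E'
from cell import r
import numpy as np, cv2
from scipy.spatial.transform import Rotation as Ro
def w(cam,uv,z,p=None):
    "pixel -> world point at height z"
    p=p or r.camera_params(cam); K,R,t=p["intrinsics"],np.array(p["R"]),np.array(p["t"])
    d=np.array([(uv[0]-K[0,2])/K[0,0],(uv[1]-K[1,2])/K[1,1],1.])
    if cam=="wrist":
        a=np.hypot(d[0],d[1]); d=np.array([d[0]/a*np.sin(a),d[1]/a*np.sin(a),np.cos(a)]) if a>1e-9 else np.array([0,0,1.])
    c=-R.T@t; d=R.T@d
    return (c+d*(z-c[2])/d[2])[:2]
def px(cam,X,p=None):
    p=p or r.camera_params(cam); K,R,t=p["intrinsics"],np.array(p["R"]),np.array(p["t"])
    q=R@np.array(X,float)+t
    if cam=="wrist":
        a=np.arctan2(np.hypot(q[0],q[1]),q[2]); n=np.hypot(q[0],q[1])+1e-12; m=np.array([q[0]/n*a,q[1]/n*a])
    else: m=q[:2]/q[2]
    return np.array([K[0,0]*m[0]+K[0,2],K[1,1]*m[1]+K[1,2]])
def go(xyz,yaw_y=None):
    """shift in mm and turn (tool axes) from the present pose to TCP xyz, tool down, jaw line (tool y) along the world angle yaw_y"""
    s=r.state(); T=Ro.from_rotvec(s["ee_rot"]); p=np.array(s["ee_pos"])
    sh=T.inv().apply(np.array(xyz)-p)*1000; tu=np.zeros(3)
    if yaw_y is not None:
        c=[]
        for a in(yaw_y,yaw_y+np.pi):
            y=np.array([np.cos(a),np.sin(a),0]); z=np.array([0,0,-1.]); x=np.cross(y,z)
            c.append((T.inv()*Ro.from_matrix(np.c_[x,y,z])).as_rotvec())
        tu=min(c,key=lambda v:abs(v[2])); print("both turns",np.round(c,3).tolist())
    print("shift mm",sh.round(1),"turn",tu.round(3),"q6",round(s["qpos"][5],2))
def crop(cam,box,f,name):
    im=r.capture(cam); a,b,c,d=box
    cv2.imwrite(name,cv2.resize(im[b:d,a:c],None,fx=f,fy=f,interpolation=cv2.INTER_CUBIC))
E
python3 - <<'E'
from h import *
im=r.capture("top")
for n in("spare0","camshaft","stand_axis","rest","dimmer","tray_hole0","seated0","crankshaft","float"):
    for d in r.silhouettes(n,"top"):
        if d["score"]<.2: continue
        m=d["mask"].astype(np.uint8); c=max(cv2.findContours(m,0,2)[0],key=cv2.contourArea,default=None)
        rr=cv2.minAreaRect(c) if c is not None else 0
        print(n,round(d["score"],2),np.round(d["bbox"],0),[np.round(x,1) for x in rr] if rr else 0,w("top",d["bbox"][:2],0).round(3))
f=4
a=cv2.resize(im[130:265,350:460],None,fx=f,fy=f,interpolation=cv2.INTER_CUBIC)
b=cv2.resize(im[165:265,105:185],None,fx=f,fy=f,interpolation=cv2.INTER_CUBIC)
o=np.zeros((540,770,3),np.uint8); o[:540,:440]=a; o[:400,445:765]=b
cv2.imwrite("pics/crop1.png",o)
E
```

```text
spare0 0.81 [214. 234.  21.  21.] [array([214.5, 233. ]), array([20., 21.]), np.float64(90.0)] [0.442 0.211]
spare0 0.77 [170. 182.  22.  24.] [array([170.7, 181.1]), array([24. , 19.8]), np.float64(36.9)] [0.583 0.33 ]
spare0 0.61 [170. 232.  19.  19.] [array([169.5, 233.5]), array([21., 19.]), np.float64(0.0)] [0.448 0.328]
spare0 0.57 [285. 179.  83.  64.] [array([284., 178.]), array([62., 80.]), np.float64(90.0)] [0.589 0.021]
camshaft 0.98 [405. 166.  75.  38.] [array([404.8, 164.4]), array([70.6, 21.3]), np.float64(13.6)] [ 0.623 -0.304]
stand_axis 0.95 [288. 272.  89.  50.] [array([288.3, 276.9]), array([45.4, 85.1]), np.float64(79.0)] [0.34  0.016]
stand_axis 0.79 [400. 326.  90.  49.] [array([397.6, 325.4]), array([85.7, 46.5]), np.float64(6.5)] [ 0.199 -0.275]
stand_axis 0.7 [402. 237.  88.  40.] [array([401.7, 236. ]), array([41. , 84.7]), np.float64(88.3)] [ 0.429 -0.289]
rest 0.81 [303. 277.  14.  42.] [array([304.6, 276.9]), array([38.8,  9.8]), np.float64(78.7)] [ 0.327 -0.025]
rest 0.59 [417. 330.  18.  47.] [array([416.8, 330.4]), array([15.6, 42.5]), np.float64(6.3)
[... 314 characters left out ...]
.]), np.float64(90.0)] [0.635 0.027]
seated0 0.88 [257. 163.  22.  23.] [array([257.8, 160.8]), array([20.5, 21.2]), np.float64(45.0)] [0.632 0.096]
seated0 0.75 [282. 162.  19.  25.] [array([283.5, 161. ]), array([22., 19.]), np.float64(90.0)] [0.634 0.027]
seated0 0.4 [282. 179.  85.  61.] [array([283.5, 177.5]), array([63., 81.]), np.float64(90.0)] [0.588 0.028]
crankshaft 0.94 [283. 102.  71.  24.] [array([280.9, 103. ]), array([24.5, 67.4]), np.float64(82.4)] [0.803 0.025]
float 0.75 [208. 120.  27.  17.] [array([208.5, 117.8]), array([12.2, 27.6]), np.float64(81.3)] [0.753 0.23 ]
float 0.46 [284. 177.  77.  67.] [array([284. , 177.5]), array([63., 80.]), np.float64(90.0)] [0.593 0.022]
```

View pics/crop1.png

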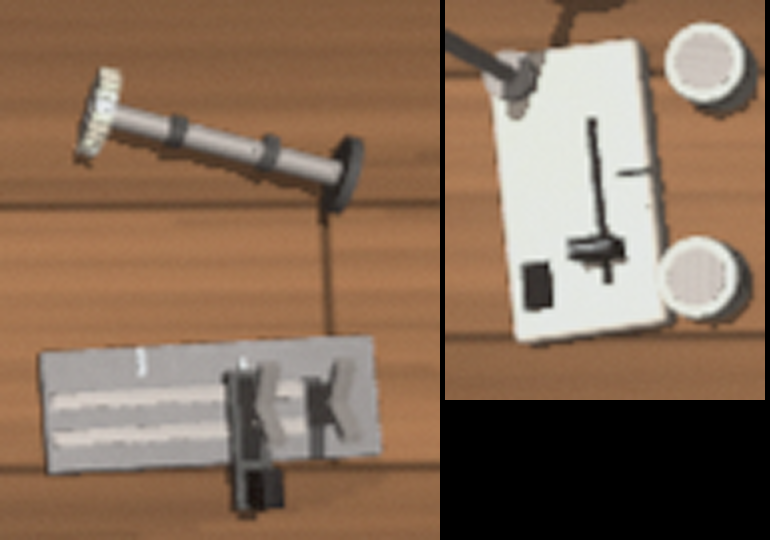

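Stand A at (402,231) is confirmed: all three show the same V-stand shape, and A is the farthest from the base. In the crop its white line is at px (385,220.5) and the pointer is at (411.2,220.5). The lamp's dimmer grip is at (142.8,227) and its black line is at (152.5,208.3). Next I'll get exact poses.

Run:
```python
from h import *
im=r.capture("top"); p=r.camera_params("top")
W=lambda u,v,z:w("top",(u,v),z,p)
g=cv2.resize(cv2.cvtColor(im,6),None,fx=4,fy=4,interpolation=cv2.INTER_CUBIC)
for n,(u,v) in dict(sA=(214,234),sB=(170,181),sC=(168,235),t0=(258,160),t1=(284,160)).items():
    a,b=(u-17),(v-17); c=g[4*b:4*b+136,4*a:4*a+136]
    h=cv2.HoughCircles(c,cv2.HOUGH_GRADIENT_ALT,1,10,param1=150,param2=.5,minRadius=34,maxRadius=50)
    for x in ([] if h is None else h[0][:2]):
        q=((x[0]+.5)/4-.5+a,(x[1]+.5)/4-.5+b); print(n,np.round(q,1),round(x[2]/4,1),W(*q,.052 if n[0]=='t' else .046).round(4))
cr=lambda x,y,ox=350,oy=130:((x+.5)/4-.5+ox,(y+.5)/4-.5+oy)
P=[W(*cr(*q),.014) for q in((40,352),(373,337),(381,455),(47,472))]
c=np.mean(P,0); d=(P[0]+P[3]-P[1]-P[2]); print("stand base centre",c.round(4),"y dir deg",np.degrees(np.arctan2(d[1],d[0])).round(2),"len",np.linalg.norm(d)/2, np.linalg.norm(P[0]-P[3]))
print("line",W(*cr(140,362),.014).round(4),"pointer",W(*cr(245,362),.014).round(4),"tab top",W(*cr(266,489),.067).round(4))
ge,di=W(*cr(100,115),.026),W(*cr(348,175),.026); print("gear",ge,"disc",di,"len",np.linalg.norm(ge-di))
L=lambda x,y:cr(x-445,y,105,165)
P=[W(*L(*q),.030) for q in((638,40),(668,320),(518,340))]; print("lamp corners",np.round(P,4)); d=P[0]-P[1]; print("lamp x deg",np.degrees(np.arctan2(d[1],d[0])).round(2))
print("dimmer grip",W(*L(596,247),.064).round(4),"line",W(*L(635,173),.03).round(4))
# tray
m=cv2.inRange(g[4*135:4*220,4*235:4*335],0,105)
m=cv2.morphologyEx(m,cv2.MORPH_OPEN,np.ones((15,15)));m=cv2.morphologyEx(m,cv2.MORPH_CLOSE,np.ones((61,61)))
k=max(cv2.findContours(m,0,2)[0],key=cv2.contourArea); rr=cv2.minAreaRect(k); B=[( (x+.5)/4-.5+235,(y+.5)/4-.5+135) for x,y in cv2.boxPoints(rr)]
print("tray",np.round(B,1).tolist(),[W(*q,.024).round(4).tolist() for q in B],np.mean([W(*q,.024) for q in B],0).round(4))
```

```text
sA [213.6 232.1] 10.0 [0.4435 0.2045]
sB [169.6 179.6] 9.8 [0.5807 0.3199]
sC [166.6 233.1] 10.2 [0.4419 0.3249]
t0 [257.9 160.1] 10.5 [0.6292 0.0905]
t1 [283.9 160.6] 10.4 [0.6273 0.0231]
stand base centre [ 0.4459 -0.2868] y dir deg 92.31 len 0.21983669134371414 0.07901624221843223
line [ 0.4739 -0.2415] pointer [ 0.4733 -0.3107] tab top [ 0.3888 -0.3064]
gear [ 0.63724515 -0.21750476] disc [ 0.59564887 -0.38002172] len 0.16775580905940973
lamp corners [[0.5973 0.3682]
 [0.4132 0.3445]
 [0.401  0.4412]]
lamp x deg 7.35
dimmer grip [0.4583 0.382 ] line [0.5092 0.3681]
tray [[244.89999389648438, 134.60000610351562], [334.3999938964844, 134.60000610351562], [334.3999938964844, 147.10000610351562], [244.89999389648438, 147.10000610351562]] [[0.705, 0.1267], [0.7031, -0.1123], [0.669, -0.1116], [0.6709, 0.1266]] [0.687  0.0073]
```

Run:
```python
from h import *
go([0.42,0.30,0.32]); go([0.45,0.15,0.34],np.radians(92))
```

```text
shift mm [246.9 171.7 -74.7] turn [0. 0. 0.] q6 -0.26
both turns [[0.0, 0.0, 2.655], [-0.0, 0.0, -0.487]]
shift mm [339.4 293.6 -94.7] turn [-0.     0.    -0.487] q6 -0.26
```

```bash
python3 -m creep '[[0,0,-50,0,0,0,1],[25,15,-95,0,0,0,1],[60,45,-95,0,0,-0.1,1],[95,80,-95,0,0,-0.2,1],[140,115,-95,0,0,-0.3,1],[180,150,-95,0,0,-0.4,1],[220,185,-95,0,0,-0.487,1],[260,215,-95,0,0,-0.487,1]]' && python3 -m creep '[[40,45,0,0,0,0,1],[80,78,0,0,0,0,1],[80,78,0,0,0,0,1],[80,78,0,0,0,0,1]]'
python3 - <<'E'
from h import *
go([0.44,-0.10,0.36],np.radians(92))
E
```

```text
t: 1.45
ee_pos: [0.4071, 0.2652, 0.3408]
ee_rot: [-3.14, -0.059, -0.001]
contact_force: [1.1, 0.3, 0.1]
opening: 0.0853
gripper_force: 0.0
t: 1.85
ee_pos: [0.4907, 0.1907, 0.3399]
ee_rot: [3.141, 0.05, -0.001]
contact_force: [-0.7, 1.7, 0.4]
opening: 0.0851
gripper_force: 0.0
both turns [[0.001, -0.001, 3.138], [0.0, 0.001, -0.003]]
shift mm [-59.9 289.  -20. ] turn [ 0.     0.001 -0.003] q6 0.92
```

```bash
python3 -m creep '[[0,50,-10,0,0,0,1],[0,100,-20,0,0,0,1],[0,150,-20,0,0,0,1],[0,170,-20,0,0,0,1],[0,170,-20,0,0,0,1],[0,170,-20,0,0,0,1]]'
python3 - <<'E'
from h import *
p=r.camera_params("wrist"); im=r.capture("wrist"); cv2.imwrite("pics/w1.png",im); print(p)
for n in("spare0","camshaft","stand_axis","tray_hole0"):
    for d in r.silhouettes(n,"wrist"):
        if d["score"]>.3: print(n,round(d["score"],2),np.round(d["bbox"],0),w("wrist",d["bbox"][:2],.02,p).round(3))
E
```

```text
t: 2.45
ee_pos: [0.4953, 0.023, 0.3604]
ee_rot: [-3.141, -0.056, -0.0]
contact_force: [-0.9, 0.1, -0.2]
opening: 0.0853
gripper_force: 0.0
{'intrinsics': array([[325.1922621 ,   0.        , 278.04873419],
       [  0.        , 325.1922621 , 209.23728231],
       [  0.        ,   0.        ,   1.        ]]), 'R': array([[ 0.03455229, -0.99940237, -0.00102023],
       [-0.95613332, -0.03335344,  0.29102683],
       [-0.29088693, -0.00908017, -0.95671435]]), 't': array([0.00662987, 0.40305996, 0.63409813])}
spare0 0.88 [ 95. 111.  40.  38.] [0.579 0.317]
spare0 0.73 [ 95. 198.  41.  37.] [0.436 0.327]
spare0 0.65 [161. 198.  39.  36.] [0.439 0.204]
camshaft 0.71 [477. 102. 100.  78.] [ 0.619 -0.294]
stand_axis 0.76 [424. 314. 109.  35.] [ 0.23  -0.262]
stand_axis 0.65 [457. 216. 117.  76.] [ 0.425 -0.282]
tray_hole0 0.62 [284. 102. 153. 120.] [0.585 0.019]
```

View pics/w1.png

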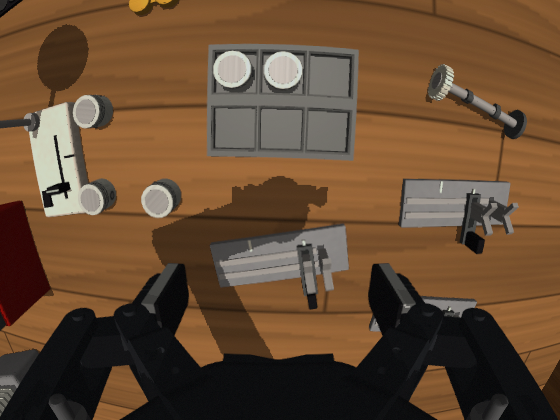

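The wrist view shows the tray corners near (208,45), (357,49), (354,159) and (208,155). Pistons are seated in the two upper-left pockets. The only loose pistons are (93,111), (97,198) and (160,198), so there are three spares. Stand A's corners are near (402,179), (508,182), (510,229) and (400,225).

Run:
```python
from h import *
p=r.camera_params("wrist"); W=lambda u,v,z:w("wrist",(u,v),z,p)
P=[W(*q,.024) for q in((208,45),(357,49),(354.5,159),(208,155.5))]
print("tray",np.round(P,4).tolist(),np.mean(P,0).round(4),[np.linalg.norm(P[i]-P[i-1]).round(3) for i in range(4)])
d=P[0]+P[3]-P[1]-P[2]; print("ydir",np.degrees(np.arctan2(d[1],d[0])).round(2)); d=P[0]+P[1]-P[2]-P[3]; print("xdir",np.degrees(np.arctan2(d[1],d[0])).round(2))
P=[W(*q,.014) for q in((402.5,179),(508.5,182),(510,229),(400,225))]
print("stand",np.round(P,4).tolist(),np.mean(P,0).round(4)); d=P[0]+P[3]-P[1]-P[2]; print("ydir",np.degrees(np.arctan2(d[1],d[0])).round(2))
print("line",W(441,187,.014),"ptr",W(474,189,.014),"tab",W(474,243,.067))
print("gear",W(440,83,.026),"disc",W(516,124,.026))
g=cv2.cvtColor(cv2.imread("pics/w1.png"),6)
c=cv2.HoughCircles(g,cv2.HOUGH_GRADIENT_ALT,1.5,20,param1=200,param2=.6,minRadius=13,maxRadius=24)
for x in c[0]: print(x.round(1),W(x[0],x[1],.046).round(4),W(x[0],x[1],.052).round(4))
```

```text
tray [[0.6687, 0.1299], [0.6713, -0.0824], [0.5093, -0.0876], [0.5065, 0.1266]] [0.589  0.0216] [np.float64(0.162), np.float64(0.212), np.float64(0.162), np.float64(0.214)]
ydir 90.72
xdir 1.51
stand [[0.4818, -0.1713], [0.4914, -0.3904], [0.4021, -0.4198], [0.4057, -0.1781]] [ 0.4452 -0.2899]
ydir 90.75
line [ 0.47292248 -0.24334369] ptr [ 0.47355345 -0.31181366] tab [ 0.39598414 -0.29604028]
gear [ 0.63777154 -0.21654051] disc [ 0.59602123 -0.37966098]
[232.5  69.   18.1] [0.6293 0.0899] [0.6285 0.0891]
[283.5  69.   19.2] [0.6306 0.0216] [0.6298 0.0216]
[ 90.  111.   17.5] [0.5794 0.3104] [0.5792 0.3065]
[157.5 201.   16.4] [0.4413 0.2008] [0.4431 0.1984]
[ 97.5 196.5  18.5] [0.4457 0.3061] [0.4474 0.3023]
[126.  388.5  20.4] [0.0133 0.3393] [0.0209 0.3351]
```

Run:
```python
from h import *
go([0.394,-0.303,0.20],np.radians(91.5)); go([0.394,-0.303,0.050])
```

```text
both turns [[-0.0, -0.0, -3.131], [-0.0, 0.0, 0.011]]
shift mm [-113.7  322.4  160.2] turn [-0.     0.     0.011] q6 1.23
shift mm [-113.7  322.4  310.2] turn [0. 0. 0.] q6 1.23
```

```bash
python3 -m creep '[[-15,45,15,0,0,0.011,0.7],[-35,90,35,0,0,0.011,0.7],[-55,135,60,0,0,0.011,0.7],[-75,180,80,0,0,0.011,0.7],[-95,225,110,0,0,0.011,0.7],[-110,270,140,0,0,0.011,0.7],[-114,322,160,0,0,0.011,0.7],[-114,322,160,0,0,0.011,0.7]]' && python3 -m creep '[[0,0,0,0,0,0,0.7],[0,0,0,0,0,0,0.7]]'
python3 - <<'E'
from h import *
go([0.394,-0.303,0.050],np.radians(91.5))
p=r.camera_params("wrist"); im=r.capture("wrist"); cv2.imwrite("pics/w2.png",im)
print(px("wrist",[.394,-.303,.067],p),px("wrist",[.4455,-.288,.014],p))
E
```

```text
t: 3.5
ee_pos: [0.3921, -0.3051, 0.1985]
ee_rot: [-3.141, -0.037, 0.004]
contact_force: [-0.7, 0.9, 0.7]
opening: 0.06
gripper_force: 0.0
t: 3.7
ee_pos: [0.3932, -0.3037, 0.1999]
ee_rot: [-3.141, -0.037, 0.002]
contact_force: [0.1, -0.2, -0.2]
opening: 0.0595
gripper_force: 0.0
both turns [[0.002, 0.001, 3.139], [-0.0, 0.001, -0.003]]
shift mm [  1.   -0.6 149.9] turn [-0.     0.001 -0.003] q6 1.92
[277.88454671 202.0281413 ] [263.56897731 135.35781943]
```

View pics/w2.png

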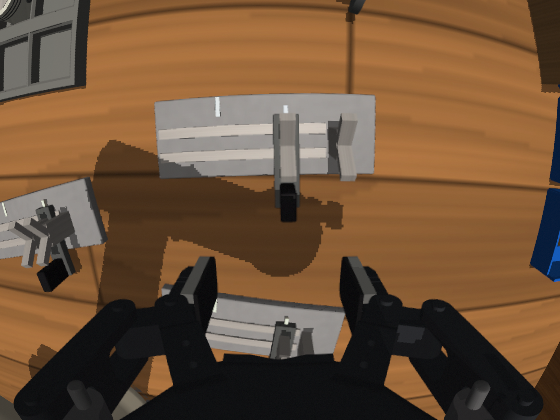

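The tab shows at (281-297, 183-221) and the stand corners at (155,102), (375,96), (375,173) and (160,178). The white line is at (217,106), the pointer is at (285,110), and the V tops are at (286,115) and (347,117).

Run:
```python
from h import *
p=r.camera_params("wrist"); W=lambda u,v,z:w("wrist",(u,v),z,p).round(4)
for q in((281,184),(297,184)): print("tab back",W(*q,.067))
print("tab foot",W(281,221,.067),W(297,221,.067), W(289,221,.026))
P=[W(*q,.014) for q in((155,102),(375,96),(375,173),(160,178))];print(P,np.mean(P,0))
d=P[0]+P[3]-P[1]-P[2]; print("ydir",np.degrees(np.arctan2(d[1],d[0])).round(2))
print("line",W(217,106,.014),"ptr",W(285,110,.014),"Vtops",W(286,116,.088),W(347,117,.088),W(348,178,.088))
```

```text
tab back [ 0.4099 -0.3048]
tab back [ 0.4102 -0.3181]
tab foot [ 0.3776 -0.3057] [ 0.378  -0.3193] [ 0.3637 -0.3143]
[array([ 0.4809, -0.1778]), array([ 0.4901, -0.3955]), array([ 0.4127, -0.4006]), array([ 0.4027, -0.1806])] [ 0.4466   -0.288625]
ydir 92.51
line [ 0.4746 -0.2419] ptr [ 0.4711 -0.3076] Vtops [ 0.4659 -0.3069] [ 0.4673 -0.3523] [ 0.4208 -0.3559]
```

```bash
python3 -m creep '[[1,9,40,0,0,-0.017,0.7],[1,9,85,0,0,-0.017,0.7],[1,9,125,0,0,-0.017,0.7],[1,9,150,0,0,-0.017,0.7],[1,9,150,0,0,-0.017,0.7],[1,9,150,0,0,-0.017,0.7]]' && python3 -m creep '[[0,0,0,0,0,0,0.4],[0,0,0,0,0,0,0.2],[0,0,0,0,0,0,0],[0,0,0,0,0,0,0],[0,0,0,0,0,0,0],[0,0,0,0,0,0,0]]' 30
```

```text
t: 4.35
ee_pos: [0.3957, -0.3121, 0.0514]
ee_rot: [3.14, 0.069, 0.002]
contact_force: [-0.7, -0.6, 1.0]
opening: 0.0601
gripper_force: 0.0
t: 4.95
ee_pos: [0.395, -0.3128, 0.0517]
ee_rot: [3.14, 0.066, 0.003]
contact_force: [-0.1, 3.1, 7.0]
opening: 0.0134
gripper_force: 33.5
```

```bash
python3 -m creep '[[0,-10,0,0,0,0,0],[0,-25,0,0,0,0,0],[0,-40,0,0,0,0,0],[0,-55,0,0,0,0,0],[0,-65,0,0,0,0,0],[0,-68,0,0,0,0,0],[0,-68,0,0,0,0,0],[0,-68,0,0,0,0,0]]' && python3 -m creep '[[0,0,0,0,0,0,0],[0,0,0,0,0,0,0.2],[0,0,0,0,0,0,0.5],[0,0,0,0,0,0,0.7],[0,0,-50,0,0,0,0.7],[0,0,-100,0,0,0,0.7],[0,0,-150,0,0,0,0.7],[0,0,-150,0,0,0,0.7]]' ; python3 -m creep '[[0,0,0,0,0,0,0.7]]'
python3 - <<'E'
from h import *
p=r.camera_params("wrist"); im=r.capture("wrist")
print(px("wrist",[.4455,-.298,.014],p))
c=cv2.resize(im[60:250,130:390],None,fx=3,fy=3,interpolation=cv2.INTER_CUBIC); cv2.imwrite("pics/w3.png",c)
np.save("w3.npy",{**p},allow_pickle=True)
E
```

```text
t: 5.75
ee_pos: [0.3919, -0.2446, 0.0516]
ee_rot: [3.14, 0.066, 0.002]
contact_force: [-1.6, 3.3, 8.0]
opening: 0.0136
gripper_force: 33.8
t: 6.55
ee_pos: [0.3955, -0.2462, 0.2072]
ee_rot: [3.135, 0.067, 0.023]
contact_force: [0.3, 0.6, -0.6]
opening: 0.0599
gripper_force: 0.0
t: 6.65
ee_pos: [0.3918, -0.2446, 0.2012]
ee_rot: [3.141, 0.064, 0.005]
contact_force: [-0.5, 0.2, -0.5]
opening: 0.0597
gripper_force: 0.0
[335.25915147 137.80661124]
```

View pics/w3.png

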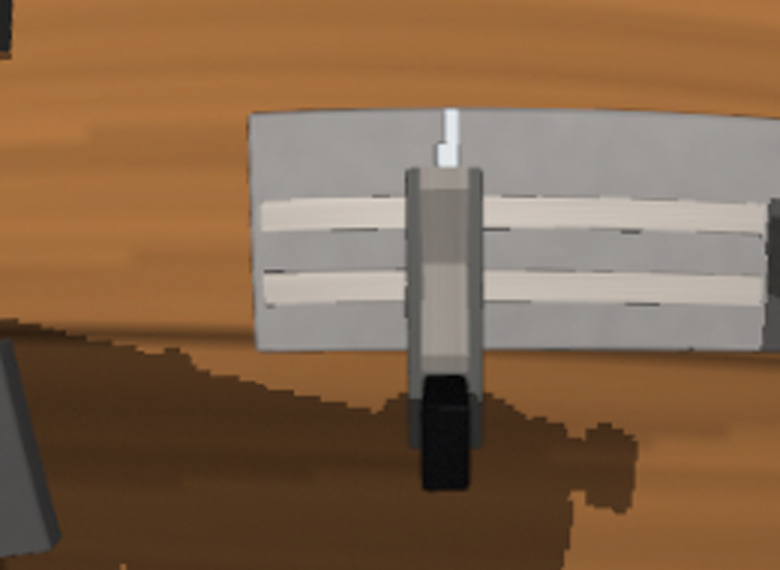

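The pointer overlaps the white line in the crop (447 against 452, about 1 mm off), so step 1 is done. Next is the camshaft.

Run:
```python
from h import *
go([0.617,-0.2985,0.20],np.radians(-14.3)); print(r.state()["qpos"].round(2))
```

```text
both turns [[-0.001, -0.0, -1.281], [-0.0, 0.001, 1.861]]
shift mm [223.8  63.3  -0.4] turn [-1.000e-03 -0.000e+00 -1.281e+00] q6 1.82
[-0.21  0.15 -0.45 -0.   -0.98  1.82]
```

```bash
python3 -m creep '[[30,8,0,0,0,0.14,0.7],[60,16,0,0,0,0.28,0.7],[90,25,0,0,0,0.42,0.7],[120,34,0,0,0,0.56,0.7],[150,42,0,0,0,0.70,0.7],[180,51,0,0,0,0.84,0.7],[210,60,0,0,0,0.98,0.7],[224,63,0,0,0,1.12,0.7]]' && python3 -m creep '[[0,0,0,0,0,0.14,0.7],[0,0,0,0,0,0.28,0.7],[0,0,0,0,0,0.42,0.7],[0,0,0,0,0,0.56,0.7],[0,0,0,0,0,0.70,0.7],[0,0,0,0,0,0.741,0.7],[0,0,0,0,0,0.741,0.7],[0,0,0,0,0,0.741,0.7]]'
python3 - <<'E'
from h import *
go([0.617,-0.2985,0.021],np.radians(-14.3))
p=r.camera_params("wrist"); im=r.capture("wrist")
print(px("wrist",[.617,-.2985,.026],p))
cv2.imwrite("pics/w4.png",im)
for d in r.silhouettes("camshaft","wrist")[:1]:
    m=d["mask"].astype(np.uint8); c=max(cv2.findContours(m,0,2)[0],key=cv2.contourArea); rr=cv2.minAreaRect(c); print(d["score"],rr,w("wrist",rr[0],.026,p))
E
```

```text
t: 7.5
ee_pos: [0.619, -0.2986, 0.196]
ee_rot: [2.689, -1.621, -0.008]
contact_force: [-0.3, 0.6, -0.1]
opening: 0.0599
gripper_force: 0.0
t: 8.3
ee_pos: [0.6173, -0.2982, 0.1981]
ee_rot: [1.928, -2.478, -0.005]
contact_force: [-0.4, -0.8, -0.1]
opening: 0.0598
gripper_force: 0.0
both turns [[-0.0, 0.006, -3.14], [0.004, 0.0, 0.001]]
shift mm [  0.4  -0.5 177.1] turn [0.004 0.    0.001] q6 -0.03
[277.60790405 191.05575987]
0.78 ((277.38128662109375, 193.48867797851562), (56.13694763183594, 189.26101684570312), 1.0479764938354492) [ 0.61779972 -0.29623827]
```

View pics/w4.png

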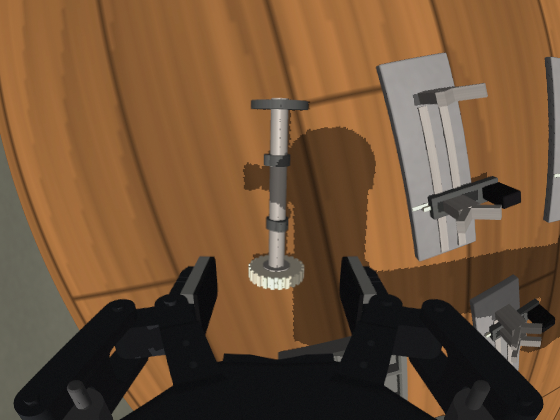

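The camshaft hangs vertically at column 278, with lobes at rows 159 and 224, the gear at the bottom and the disc at the top.

Run:
```python
from h import *
p=r.camera_params("wrist"); W=lambda u,v,z:w("wrist",(u,v),z,p)
a,b=W(278.5,159,.038),W(277.5,224,.038); print(a,b,(a+b)/2,np.linalg.norm(a-b)); d=b-a; print(np.degrees(np.arctan2(d[1],d[0])))
a,b=W(279.5,104,.026),W(275.5,268,.026); d=b-a; print(a,b,np.linalg.norm(d),np.degrees(np.arctan2(d[1],d[0])))
go((*((a+b)/2),.021))
```

```text
[ 0.60884239 -0.32982285] [ 0.62496721 -0.27029054] [ 0.6169048  -0.30005669] 0.06167743517114924
74.84459258604697
[ 0.59564898 -0.37770711] [ 0.64003878 -0.21961002] 0.16421067077966056 74.3165559171377
shift mm [  0.3  -0.7 178.1] turn [0. 0. 0.] q6 -0.03
```

```bash
python3 -m creep '[[0,0,45,0,0,0.015,0.6],[0,0,90,0,0,0.015,0.6],[0,0,130,0,0,0.015,0.6],[0,0,160,0,0,0.015,0.6],[0,0,176,0,0,0.015,0.6],[0,0,176,0,0,0.015,0.6],[0,0,176,0,0,0.015,0.6]]' && python3 -m creep '[[0,0,0,0,0,0,0.4],[0,0,0,0,0,0,0.2],[0,0,0,0,0,0,0],[0,0,0,0,0,0,0],[0,0,0,0,0,0,0],[0,0,0,0,0,0,0],[0,0,-20,0,0,0,0],[0,0,-40,0,0,0,0]]' 60; python3 -c "
from h import *
go([.617,-.2995,.17]); print(r.state()['gripper_force'])"
```

```text
t: 9.1
ee_pos: [0.6189, -0.2987, 0.0255]
ee_rot: [-1.91, 2.493, -0.003]
contact_force: [-1.0, -0.4, 1.7]
opening: 0.0513
gripper_force: 0.0
t: 9.9
ee_pos: [0.6163, -0.2977, 0.0626]
ee_rot: [1.908, -2.494, -0.006]
contact_force: [0.5, 0.1, -4.9]
opening: 0.0138
gripper_force: 59.4
shift mm [   1.4   -0.6 -107.4] turn [0. 0. 0.] q6 -0.05
59.38084065914154
```

```bash
python3 -m creep '[[0,0,-50,0,0,0,0],[0,0,-100,0,0,0,0],[0,0,-120,0,0,0,0],[0,0,-120,0,0,0,0]]'; python3 -c "
from h import *
go([.446,-.298,.18],np.radians(2.4)); print(r.state()['gripper_force'])"
```

```text
t: 10.3
ee_pos: [0.6195, -0.2987, 0.1881]
ee_rot: [-1.907, 2.49, -0.009]
contact_force: [-0.2, -0.2, -4.8]
opening: 0.0142
gripper_force: 59.6
both turns [[-0.001, 0.011, 2.836], [-0.008, -0.001, -0.306]]
shift mm [ 44.6 167.7   6.8] turn [-0.008 -0.001 -0.306] q6 -0.05
59.616637229919434
```

```bash
python3 -m creep '[[10,35,0,0,0,-0.1,0],[20,70,0,0,0,-0.2,0],[30,110,0,0,0,-0.306,0],[40,150,0,0,0,-0.306,0],[44,167,0,0,0,-0.306,0],[44,167,0,0,0,-0.306,0],[44,167,0,0,0,-0.306,0]]'
python3 - <<'E'
from h import *
go([.446,-.298,.071],np.radians(2.4))
p=r.camera_params("wrist"); im=r.capture("wrist")
im[:20]=im[:20]; cv2.imwrite("pics/w5.png",im)
E
```

```text
t: 11.0
ee_pos: [0.4441, -0.2968, 0.1824]
ee_rot: [2.266, -2.175, -0.005]
contact_force: [-0.4, 0.7, -4.4]
opening: 0.0138
gripper_force: 59.8
both turns [[0.003, -0.004, 3.141], [0.003, 0.002, -0.001]]
shift mm [  1.4  -2.1 111.4] turn [ 0.003  0.002 -0.001] q6 0.33
```

View pics/w5.png

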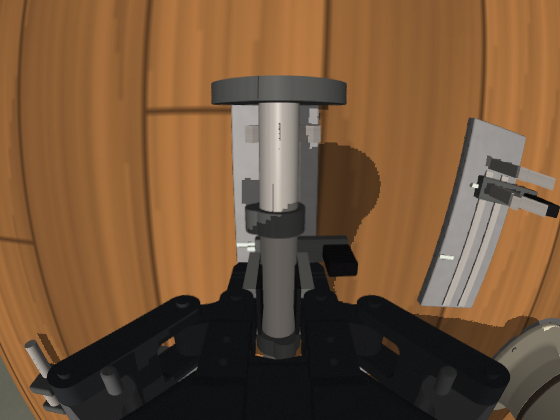

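Run:
```python
from h import *
s=r.state(); T=Ro.from_rotvec(s["ee_rot"]); P=np.array(s["ee_pos"])
q=lambda v:px("wrist",P+T.apply(np.array(v)/1000)).round(1)
for v in([86,28,-5],[86,-28,-5],[78,8,-5],[78,-8,-5],[36,8,-5],[36,-8,-5],[26,14,-5],[86,0,-33],[78,0,-33]): print(v,q(v))
```

```text
[86, 28, -5] [352.5  83.3]
[86, -28, -5] [204.9  83.4]
[78, 8, -5] [300.1 102.3]
[78, -8, -5] [257.4 102.3]
[36, 8, -5] [298.9 209.4]
[36, -8, -5] [258.8 209.5]
[26, 14, -5] [313.1 232.8]
[86, 0, -33] [279.1  71.9]
[78, 0, -33] [279.1  98.8]
```

```bash
python3 -m creep '[[3,-2,30,0,0,0,0],[3,-2,60,0,0,0,0],[3,-2,85,0,0,0,0],[3,-2,95,0,0,0,0],[3,-2,100,0,0,0,0],[3,-2,100,0,0,0,0],[3,-2,100,0,0,0,0]]'; python3 -m creep '[[0,0,3,0,0,0,0],[0,0,3,0,0,0,0],[0,0,6,0,0,0,0],[0,0,6,0,0,0,0],[0,0,6,0,0,0,0]]'
python3 - <<'E'
from h import *
for n in ("top","scene"): cv2.imwrite(f"pics/{n}6.png",r.capture(n))
a=cv2.imread("pics/top6.png")[180:280,330:470]; b=cv2.imread("pics/scene6.png")[210:330,110:250]
o=np.hstack([cv2.resize(a,(400,286)),cv2.resize(b,(334,286))]); cv2.imwrite("pics/c6.png",o)
E
```

```text
t: 11.75
ee_pos: [0.4485, -0.3005, 0.0854]
ee_rot: [-2.268, 2.173, -0.004]
contact_force: [1.0, 0.9, -4.8]
opening: 0.0138
gripper_force: 59.8
t: 12.25
ee_pos: [0.4472, -0.3009, 0.0816]
ee_rot: [2.268, -2.172, 0.003]
contact_force: [-6.2, 1.6, 13.5]
opening: 0.0138
gripper_force: 62.0
```

View pics/c6.png

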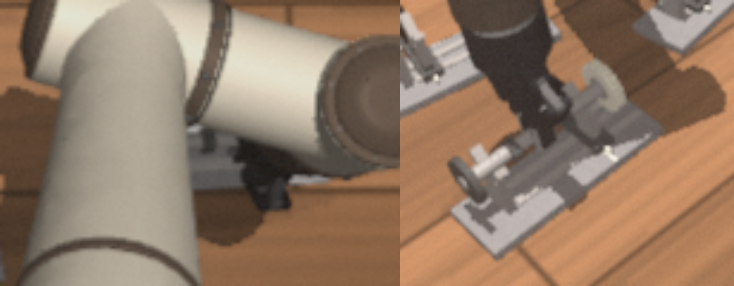

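Contact has started with the disc end slightly low. I'll soften the grip so the shaft can level itself, go a little lower and release.

```bash
python3 -m creep '[[0,0,0,0,0,0,0],[0,0,2,0,0,0,0],[0,0,4,0,0,0,0],[0,0,4,0,0,0,0]]' 20; python3 -m creep '[[0,0,2,0,0,0,0],[0,0,4,0,0,0,0],[0,0,4,0,0,0,0]]' 20
```

```text
t: 12.75
ee_pos: [0.4474, -0.301, 0.0813]
ee_rot: [2.269, -2.17, 0.005]
contact_force: [-12.1, 7.7, 35.6]
opening: 0.014
gripper_force: 64.5
t: 13.05
ee_pos: [0.4469, -0.3014, 0.0805]
ee_rot: [2.27, -2.168, 0.006]
contact_force: [-19.5, 10.7, 54.5]
opening: 0.0138
gripper_force: 66.7
```

The shaft appears to be seated already: it sits about 6 mm below the TCP in the grip, so its axis is at about 0.075. I'll back off the press and release.

```bash
python3 -m creep '[[0,0,-4,0,0,0,0],[0,0,-8,0,0,0,0],[0,0,-10,0,0,0,0]]'; python3 -m creep '[[0,0,0,0,0,0,0.1],[0,0,0,0,0,0,0.2],[0,0,0,0,0,0,0.35],[0,0,0,0,0,0,0.5],[0,0,0,0,0,0,0.5],[0,0,0,0,0,0,0.5]]'; python3 -m creep '[[0,0,-30,0,0,0,0.5],[0,0,-70,0,0,0,0.5],[0,0,-110,0,0,0,0.5],[0,0,-110,0,0,0,0.5],[0,0,-110,0,0,0,0.5]]';  python3 - <<'E'
from h import *
np.set_printoptions(suppress=True)
p=r.camera_params("wrist"); w5=r.capture("wrist"); b=r.capture("scene")[210:330,110:250]
o=np.hstack([cv2.resize(w5,(480,360)),cv2.resize(b,(320,360))[:, :320]]); cv2.imwrite("pics/c7.png",o)
for v in([.446,-.299,.075],[.446-.0013,-.299+.031,.075],[.446+.0013,-.299-.031,.075],[.446+.0034,-.299-.082,.075],[.446-.0034,-.299+.084,.075]): print(px("wrist",v,p).round(1)*[6/7,6/7])
print(p)
E
```

```text
t: 13.35
ee_pos: [0.4469, -0.3006, 0.0816]
ee_rot: [-2.267, 2.174, -0.002]
contact_force: [-1.9, -1.2, -3.5]
opening: 0.0137
gripper_force: 60.0
t: 13.95
ee_pos: [0.4481, -0.3002, 0.0804]
ee_rot: [-2.268, 2.173, -0.002]
contact_force: [1.0, 0.0, -0.2]
opening: 0.0426
gripper_force: 0.0
t: 14.45
ee_pos: [0.448, -0.3001, 0.1915]
ee_rot: [-2.266, 2.173, -0.004]
contact_force: [-0.1, 0.6, -0.8]
opening: 0.0424
gripper_force: 0.0
[241.11428571 179.91428571]
[241.02857143 210.85714286]
[241.2        146.57142857]
[241.2         89.14285714]
[240.77142857 257.57142857]
{'intrinsics': array([[325.1922621 ,   0.        , 278.04873419],
       [  0.        , 325.1922621 , 209.23728231],
       [  0.        ,   0.        ,   1.        ]]), 'R': array([[-0.99916434, -0.04081725, -0.00213661],
       [-0.03968269,  0.95621282,  0.28996952],
       [-0.0097927 ,  0.28981199, -0.9570335 ]]), 't': array([0.43615018, 0.28234813, 0.41933737])}
```

View pics/c7.png

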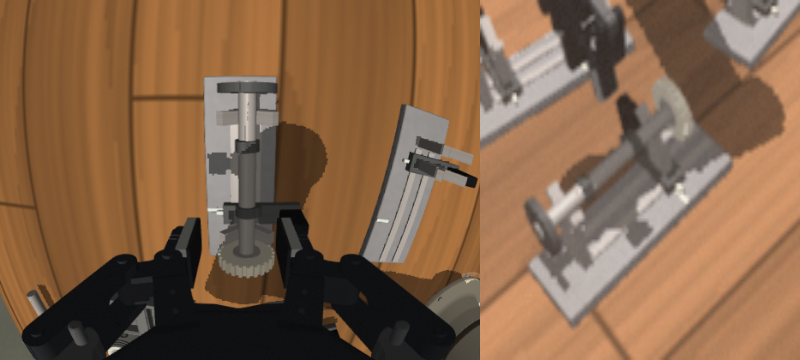

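The camshaft looks to be lying in both Vs, with its lobes and disc at the predicted rows and about 6 px off in column. I'll verify its height and centring with the fixed cameras while moving on to the pistons.

Run:
```python
from h import *
go([0.45,0.0,0.30],np.radians(1.5)); go([0.443,0.2025,0.20],np.radians(1.5))
```

```text
both turns [[-0.001, 0.002, -3.126], [0.001, 0.001, 0.016]]
shift mm [-299.5  -15.6 -110.4] turn [0.001 0.001 0.016] q6 0.33
both turns [[-0.001, 0.002, -3.126], [0.001, 0.001, 0.016]]
shift mm [-502.   -17.2  -10.2] turn [0.001 0.001 0.016] q6 0.33
```

```bash
python3 -m creep '[[-20,0,-50,0,0,0.016,0.85],[-60,0,-90,0,0,0.016,0.85],[-105,-5,-90,0,0,0.016,0.85],[-150,-5,-90,0,0,0.016,0.85],[-195,-10,-90,0,0,0.016,0.85],[-240,-10,-90,0,0,0.016,0.85],[-285,-10,-90,0,0,0.016,0.85],[-330,-15,-90,0,0,0.016,0.85]]' && python3 -m creep '[[-50,0,10,0,0,0,0.85],[-95,-2,30,0,0,0,0.85],[-140,-2,60,0,0,0,0.85],[-172,-2,80,0,0,0,0.85],[-172,-2,80,0,0,0,0.85],[-172,-2,80,0,0,0,0.85]]';  python3 - <<'E'
from h import *
go([0.443,0.2025,0.036],np.radians(1.5))
t=r.capture("top"); s=r.capture("scene"); cv2.imwrite("pics/t8.png",t); cv2.imwrite("pics/s8.png",s)
a=cv2.resize(t[175:275,345:455],(440,400),interpolation=2); b=cv2.resize(s[225:325,130:215],(340,400),interpolation=2)
cv2.imwrite("pics/c8.png",np.hstack([a,b]))
p=r.camera_params("wrist"); im=r.capture("wrist"); g=cv2.cvtColor(im,6)
for d in r.silhouettes("spare0","wrist"):
    if d["score"]>.3: print(d["score"],d["bbox"],w("wrist",d["bbox"][:2],.03,p))
c=cv2.HoughCircles(g,cv2.HOUGH_GRADIENT_ALT,1.5,20,param1=200,param2=.6,minRadius=15,maxRadius=60)
for x in (c[0] if c is not None else []): print(x.round(1),w("wrist",x[:2],.046,p).round(4))
E
```

```text
t: 15.35
ee_pos: [0.4473, 0.0318, 0.2791]
ee_rot: [2.249, -2.191, -0.002]
contact_force: [1.3, -0.0, 0.3]
opening: 0.0723
gripper_force: 0.0
t: 15.95
ee_pos: [0.4453, 0.2023, 0.1985]
ee_rot: [2.249, -2.187, -0.0]
contact_force: [-0.7, 0.1, 0.7]
opening: 0.0727
gripper_force: 0.0
both turns [[0.005, 0.005, -3.14], [0.003, -0.003, 0.002]]
shift mm [ -0.8   1.7 162.5] turn [ 0.003 -0.003  0.002] q6 -0.73
0.87 [152.7, 282.5, 45.6, 46.3] [0.58281956 0.30696128]
0.76 [281.0, 298.0, 49.3, 61.3] [0.44006864 0.31839171]
0.72 [282.4, 194.2, 55.5, 63.6] [0.44192582 0.20361101]
[90.  82.5 23.7] [0.6286 0.0915]
[283.5 198.   29.6] [0.4412 0.2031]
[279.  307.5  20.5] [0.4422 0.3201]
[279.  307.5  32.5] [0.4422 0.3201]
[121.5 373.5  37.5] [0.6496 0.4483]
[ 43.5 316.5  22.9] [0.7548 0.3706]
[90.  15.  20.6] [0.6325 0.0218]
[283.5 198.   20.4] [0.4412 0.2031]
[532.5 351.   24.3] [0.0438 0.435 ]
```

View pics/c8.png

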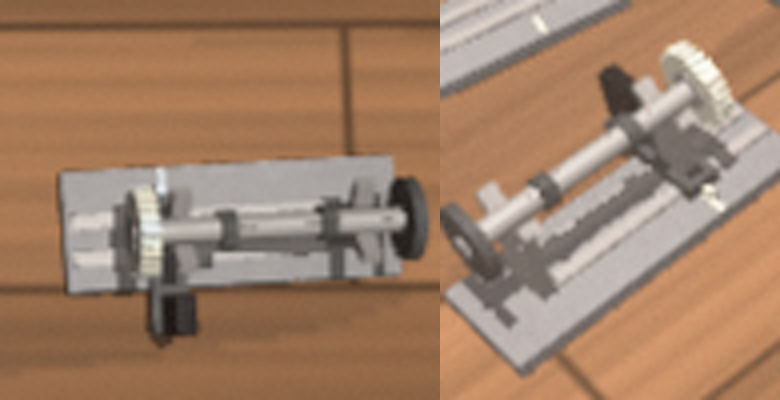

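The shaft is in both Vs, with the pointer still on the line at crop (162,180). Next is spare A at (0.4425, 0.203).

```bash
python3 -m creep '[[-1,2,45,0,0,0,0.85],[-1,2,90,0,0,0,0.85],[-1,2,130,0,0,0,0.85],[-1,2,155,0,0,0,0.85],[-1,2,162,0,0,0,0.85],[-1,2,162,0,0,0,0.85],[-1,2,162,0,0,0,0.85]]' && python3 -m creep '[[0,0,0,0,0,0,0.65],[0,0,0,0,0,0,0.5],[0,0,0,0,0,0,0.45],[0,0,0,0,0,0,0.45],[0,0,-20,0,0,0,0.45],[0,0,-60,0,0,0,0.45],[0,0,-60,0,0,0,0.45]]' 50; python3 -c "
from h import *
go([.549,-.0472,.15],np.radians(1.1))"
```

```text
t: 16.85
ee_pos: [0.4451, 0.2036, 0.0398]
ee_rot: [-2.248, 2.19, -0.001]
contact_force: [0.3, 0.4, 0.4]
opening: 0.0724
gripper_force: 0.0
t: 17.55
ee_pos: [0.4469, 0.2055, 0.1036]
ee_rot: [-2.243, 2.182, -0.003]
contact_force: [1.2, 0.8, -1.1]
opening: 0.0499
gripper_force: 52.7
both turns [[-0.011, -0.015, -3.133], [-0.01, 0.007, 0.008]]
shift mm [255.1 -95.6 -47.3] turn [-0.01   0.007  0.008] q6 -0.74
```

```bash
python3 -m creep '[[20,-5,-40,0,0,0,0.45],[65,-20,-45,0,0,0,0.45],[110,-40,-45,0,0,0,0.45],[155,-55,-45,0,0,0.008,0.45],[200,-75,-45,0,0,0.008,0.45],[240,-90,-45,0,0,0.008,0.45],[256,-97,-45,0,0,0.008,0.45],[256,-97,-45,0,0,0.008,0.45]]' && python3 -m creep '[[0,0,0,0,0,0,0.45],[0,0,0,0,0,0,0.45]]'
python3 - <<'E'
from h import *
go([.549,-.0472,.044],np.radians(1.1)); s=r.state(); print(s["gripper_force"],s["contact_force"])
p=r.camera_params("wrist"); cv2.imwrite("pics/w9.png",r.capture("wrist"))
for z in(.024,):
    for dx,dy in((.03,.03),(.03,-.03),(-.03,.03),(-.03,-.03)): print(px("wrist",[.549+dx,-.0472+dy,z],p).round(0))
E
```

```text
t: 18.35
ee_pos: [0.5479, -0.0525, 0.143]
ee_rot: [-2.237, 2.206, -0.0]
contact_force: [-1.1, 0.5, -1.8]
opening: 0.0505
gripper_force: 53.2
t: 18.55
ee_pos: [0.547, -0.0495, 0.1433]
ee_rot: [-2.242, 2.2, 0.001]
contact_force: [0.3, -0.3, -1.5]
opening: 0.0503
gripper_force: 53.2
both turns [[0.0, -0.0, 3.141], [0.0, 0.0, -0.0]]
shift mm [-2.2 -2.  99.3] turn [ 0.  0. -0.] q6 -0.19
53.19130003452301 [ 0.30124491 -0.29334813 -1.45999641]
[239. 244.]
[238. 172.]
[311. 245.]
[315. 174.]
```

View pics/w9.png

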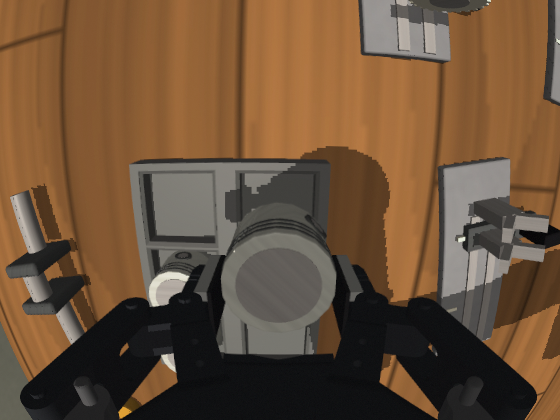

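The piston is held upright with the pocket mouth under it at (236-317,170-245), matching the prediction. Lowering now.

```bash
python3 -m creep '[[-2,-2,40,0,0,0,0.45],[-2,-2,75,0,0,0,0.45],[-2,-2,90,0,0,0,0.45],[-2,-2,98,0,0,0,0.45],[-2,-2,100,0,0,0,0.45],[-2,-2,100,0,0,0,0.45],[-2,-2,100,0,0,0,0.45]]' && python3 -m creep '[[0,0,0,0,0,0,0.45],[0,0,0,0,0,0,0.6],[0,0,0,0,0,0,0.72],[0,0,0,0,0,0,0.72],[0,0,0,0,0,0,0.72]]'
```

```text
t: 19.3
ee_pos: [0.5475, -0.0475, 0.0463]
ee_rot: [2.242, -2.197, -0.003]
contact_force: [-9.2, 2.5, 17.8]
opening: 0.0501
gripper_force: 54.9
t: 19.8
ee_pos: [0.5501, -0.0477, 0.0437]
ee_rot: [-2.242, 2.2, -0.001]
contact_force: [-0.5, -1.4, -0.7]
opening: 0.0609
gripper_force: 0.0
```

```bash
python3 -m creep '[[0,0,-20,0,0,0,0.72],[0,0,-60,0,0,0,0.72],[0,0,-110,0,0,0,0.72],[0,0,-150,0,0,0,0.85],[0,0,-160,0,0,0,0.85],[0,0,-160,0,0,0,0.85]]'
python3 - <<'E'
from h import *
go([.442,.321,.20],np.radians(3))
p=r.camera_params("wrist"); im=r.capture("wrist"); g=cv2.cvtColor(im,6); cv2.imwrite("pics/w10.png",im)
c=cv2.HoughCircles(g,cv2.HOUGH_GRADIENT_ALT,1.5,20,param1=200,param2=.6,minRadius=15,maxRadius=60)
for x in (c[0] if c is not None else []): print(x.round(1),w("wrist",x[:2],.052,p).round(4))
E
```

```text
t: 20.4
ee_pos: [0.5506, -0.0479, 0.2053]
ee_rot: [-2.239, 2.198, -0.004]
contact_force: [0.3, 0.2, -0.9]
opening: 0.0726
gripper_force: 0.0
both turns [[0.001, 0.007, 3.107], [-0.005, 0.001, -0.034]]
shift mm [-370.8  101.9    5.1] turn [-0.005  0.001 -0.034] q6 -0.19
[280.5 195.   31.5] [ 0.5493 -0.0492]
[279.  304.5  27.1] [0.5485 0.0666]
[375.   43.5  25.3] [ 0.4691 -0.1888]
[201.  265.5  23.9] [0.6264 0.0237]
[142.5 270.   29.4] [0.6912 0.0329]
[205.5 315.   21.8] [0.6268 0.0839]
[280.5 195.   20.6] [ 0.5493 -0.0492]
```

```bash
python3 -m creep '[[-45,15,0,0,0,0,0.85],[-90,30,0,0,0,0,0.85],[-135,45,0,0,0,0,0.85],[-180,60,0,0,0,-0.034,0.85],[-225,75,0,0,0,-0.034,0.85],[-270,85,0,0,0,-0.034,0.85],[-315,95,0,0,0,-0.034,0.85],[-355,102,0,0,0,-0.034,0.85]]' && python3 -m creep '[[-16,0,0,0,0,0,0.85],[-16,0,0,0,0,0,0.85],[-16,0,0,0,0,0,0.85],[-16,0,0,0,0,0,0.85]]'
python3 - <<'E'
from h import *
go([.442,.321,.036],np.radians(3))
p=r.camera_params("wrist"); im=r.capture("wrist"); g=cv2.cvtColor(im,6); cv2.imwrite("pics/w11.png",im)
c=cv2.HoughCircles(g,cv2.HOUGH_GRADIENT_ALT,1.5,20,param1=200,param2=.6,minRadius=15,maxRadius=60)
for x in (c[0] if c is not None else []): print(x.round(1),w("wrist",x[:2],.046,p).round(4))
E
```

```text
t: 21.25
ee_pos: [0.4393, 0.3061, 0.2007]
ee_rot: [2.276, -2.159, -0.0]
contact_force: [0.7, 0.8, 0.5]
opening: 0.0726
gripper_force: 0.0
t: 21.65
ee_pos: [0.4403, 0.3193, 0.2024]
ee_rot: [2.275, -2.163, 0.0]
contact_force: [0.7, -0.5, 0.1]
opening: 0.0728
gripper_force: 0.0
both turns [[-0.003, -0.002, 3.14], [0.002, -0.002, -0.002]]
shift mm [ -1.9  -2.1 166.4] turn [ 0.002 -0.002 -0.002] q6 -0.88
[136.5 189.   24.2] [0.5764 0.3183]
[277.5 198.   24.6] [0.4406 0.3214]
[136.5 384.   21. ] [0.6196 0.5893]
[ 91.5 256.5  32. ] [0.6407 0.3958]
```

```bash
python3 -m creep '[[-2,-1,45,0,0,0,0.85],[-2,-1,90,0,0,0,0.85],[-2,-1,130,0,0,0,0.85],[-2,-1,155,0,0,0,0.85],[-2,-1,165,0,0,0,0.85],[-2,-1,165,0,0,0,0.85],[-2,-1,165,0,0,0,0.85]]' && python3 -m creep '[[0,0,0,0,0,0,0.65],[0,0,0,0,0,0,0.5],[0,0,0,0,0,0,0.45],[0,0,0,0,0,0,0.45],[0,0,-20,0,0,0,0.45],[0,0,-60,0,0,0,0.45],[0,0,-110,0,0,0,0.45],[0,0,-110,0,0,0,0.45]]' 50; python3 -c "
from h import *
go([.548,.0208,.15],np.radians(1.1))"
```

```text
t: 22.4
ee_pos: [0.4422, 0.3233, 0.0396]
ee_rot: [-2.276, 2.162, -0.0]
contact_force: [-0.6, -1.0, 0.4]
opening: 0.0727
gripper_force: 0.0
t: 23.2
ee_pos: [0.4444, 0.3263, 0.1561]
ee_rot: [-2.269, 2.15, -0.0]
contact_force: [0.8, 0.9, -1.0]
opening: 0.0502
gripper_force: 52.6
both turns [[-0.017, -0.018, -3.107], [-0.012, 0.011, 0.035]]
shift mm [310.7 -86.9   3.7] turn [-0.012  0.011  0.035] q6 -0.88
```

```bash
python3 -m creep '[[40,-10,0,0,0,0,0.45],[85,-22,0,0,0,0.035,0.45],[130,-35,0,0,0,0.035,0.45],[175,-48,0,0,0,0.035,0.45],[220,-61,0,0,0,0.035,0.45],[265,-75,0,0,0,0.035,0.45],[300,-86,0,0,0,0.035,0.45],[308,-88,0,0,0,0.035,0.45]]' && python3 -m creep '[[0,0,0,0,0,0,0.45],[0,0,0,0,0,0,0.45],[0,0,0,0,0,0,0.45]]'
python3 - <<'E'
from h import *
go([.548,.0208,.044],np.radians(1.1)); s=r.state(); print(s["gripper_force"],s["contact_force"])
E
```

```text
t: 24.0
ee_pos: [0.5455, 0.0168, 0.1481]
ee_rot: [-2.235, 2.208, -0.0]
contact_force: [-1.4, 0.2, -1.6]
opening: 0.0502
gripper_force: 52.5
t: 24.3
ee_pos: [0.5447, 0.0211, 0.1484]
ee_rot: [-2.242, 2.2, 0.0]
contact_force: [0.1, -0.7, -1.7]
opening: 0.0499
gripper_force: 52.5
both turns [[0.0, -0.0, 3.141], [0.0, 0.0, -0.0]]
shift mm [  0.4  -3.3 104.4] turn [ 0.  0. -0.] q6 -0.32
52.54286527633667 [ 0.10817134 -0.70158232 -1.6947625 ]
```

```bash
python3 -m creep '[[0,-3,40,0,0,0,0.45],[0,-3,75,0,0,0,0.45],[0,-3,92,0,0,0,0.45],[0,-3,101,0,0,0,0.45],[0,-3,104,0,0,0,0.45],[0,-3,104,0,0,0,0.45],[0,-3,104,0,0,0,0.45]]' && python3 -m creep '[[0,0,0,0,0,0,0.45],[0,0,0,0,0,0,0.6],[0,0,0,0,0,0,0.72],[0,0,0,0,0,0,0.72],[0,0,0,0,0,0,0.72]]' &&  python3 -m creep '[[0,0,-20,0,0,0,0.72],[0,0,-60,0,0,0,0.72],[0,0,-110,0,0,0,0.72],[0,0,-150,0,0,0,0.85],[0,0,-160,0,0,0,0.85],[0,0,-160,0,0,0,0.85]]'
python3 - <<'E'
from h import *
go([.579,.3185,.20],np.radians(5))
p=r.camera_params("wrist"); im=r.capture("wrist"); g=cv2.cvtColor(im,6); cv2.imwrite("pics/w12.png",im)
c=cv2.HoughCircles(g,cv2.HOUGH_GRADIENT_ALT,1.5,20,param1=200,param2=.6,minRadius=15,maxRadius=60)
for x in (c[0] if c is not None else []): print(x.round(1),w("wrist",x[:2],.052,p).round(4))
E
```

```text
t: 25.0
ee_pos: [0.5472, 0.0207, 0.0464]
ee_rot: [2.242, -2.199, -0.001]
contact_force: [-6.0, 0.8, 8.4]
opening: 0.0502
gripper_force: 53.4
t: 25.5
ee_pos: [0.5486, 0.0203, 0.0445]
ee_rot: [-2.24, 2.201, -0.001]
contact_force: [-0.2, -0.3, -0.1]
opening: 0.0614
gripper_force: 0.0
t: 26.1
ee_pos: [0.5491, 0.0203, 0.2063]
ee_rot: [-2.237, 2.199, -0.003]
contact_force: [0.2, 0.8, -1.1]
opening: 0.0725
gripper_force: 0.0
both turns [[0.002, 0.007, 3.071], [-0.005, 0.001, -0.07]]
shift mm [-297.7  -34.9    6.9] turn [-0.005  0.001 -0.07 ] q6 -0.32
[282.  193.5  34.1] [0.5465 0.018 ]
[280.5 120.   37.1] [ 0.549  -0.0474]
[193.5 196.5  42.3] [0.6279 0.0218]
[193.5 196.5  24.2] [0.6279 0.0218]
[198.  259.5  25. ] [0.6278 0.0859]
[280.5 120.   29.7] [ 0.549  -0.0474]
[282.  193.5  23.3] [0.5465 0.018 ]
[513.  322.5  27.6] [0.2291 0.1878]
[280.5 120.   21.7] [ 0.549  -0.0474]
[417.  388.5  19.8] [0.3557 0.2859]
```

```bash
python3 -m creep '[[-40,-5,0,0,0,0,0.85],[-85,-10,0,0,0,-0.03,0.85],[-130,-15,0,0,0,-0.07,0.85],[-175,-20,0,0,0,-0.07,0.85],[-220,-25,0,0,0,-0.07,0.85],[-265,-30,0,0,0,-0.07,0.85],[-297,-34,0,0,0,-0.07,0.85],[-297,-34,0,0,0,-0.07,0.85]]' && python3 -m creep '[[0,0,0,0,0,0,0.85],[0,0,0,0,0,0,0.85],[0,0,0,0,0,0,0.85]]'
python3 - <<'E'
from h import *
go([.579,.3185,.036],np.radians(5))
p=r.camera_params("wrist"); im=r.capture("wrist"); g=cv2.cvtColor(im,6); cv2.imwrite("pics/w13.png",im)
c=cv2.HoughCircles(g,cv2.HOUGH_GRADIENT_ALT,1.5,20,param1=200,param2=.6,minRadius=15,maxRadius=60)
for x in (c[0] if c is not None else []): print(x.round(1),w("wrist",x[:2],.046,p).round(4))
E
```

```text
t: 26.95
ee_pos: [0.5761, 0.3208, 0.2]
ee_rot: [2.316, -2.115, -0.002]
contact_force: [0.6, -0.0, -0.2]
opening: 0.0725
gripper_force: 0.0
t: 27.25
ee_pos: [0.5769, 0.3161, 0.2037]
ee_rot: [2.313, -2.123, -0.0]
contact_force: [-0.3, -1.2, -0.4]
opening: 0.0729
gripper_force: 0.0
both turns [[-0.001, -0.002, 3.14], [0.001, -0.001, -0.002]]
shift mm [ -2.4  -2.5 167.7] turn [ 0.001 -0.001 -0.002] q6 -0.66
[276.  198.   29.3] [0.5786 0.3187]
[ 45.  264.   21.6] [0.8503 0.4216]
[276.  198.   20.1] [0.5786 0.3187]
[114.   70.5  18.3] [0.7409 0.2064]
[114.  111.   15.8] [0.7385 0.2455]
```

View pics/w13.png

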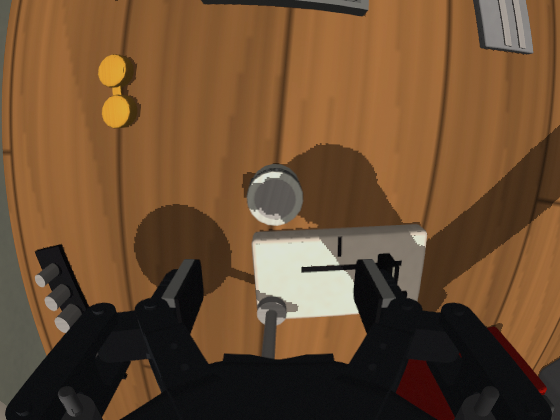

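The last spare is at (275,196), clear of the lamp. The lamp stem stands at (271,308), beyond the jaws, and no other loose piston is visible. I'll descend onto it.

```bash
python3 -m creep '[[-2,-2,45,0,0,0,0.85],[-2,-2,90,0,0,0,0.85],[-2,-2,130,0,0,0,0.85],[-2,-2,155,0,0,0,0.85],[-2,-2,166,0,0,0,0.85],[-2,-2,166,0,0,0,0.85],[-2,-2,166,0,0,0,0.85]]' && python3 -m creep '[[0,0,0,0,0,0,0.65],[0,0,0,0,0,0,0.5],[0,0,0,0,0,0,0.45],[0,0,0,0,0,0,0.45],[0,0,-20,0,0,0,0.45],[0,0,-60,0,0,0,0.45],[0,0,-110,0,0,0,0.45],[0,0,-110,0,0,0,0.45]]' 50; python3 -c "
from h import *
go([.547,.0888,.15],np.radians(1.1))"
```

```text
t: 28.0
ee_pos: [0.58, 0.32, 0.04]
ee_rot: [-2.314, 2.121, -0.001]
contact_force: [0.2, 0.7, 0.0]
opening: 0.0725
gripper_force: 0.0
t: 28.8
ee_pos: [0.5827, 0.3222, 0.1572]
ee_rot: [-2.306, 2.11, -0.006]
contact_force: [0.6, 1.5, -0.4]
opening: 0.05
gripper_force: 52.5
both turns [[-0.013, -0.022, -3.072], [-0.014, 0.008, 0.069]]
shift mm [229.4  56.3   4.6] turn [-0.014  0.008  0.069] q6 -0.66
```

```bash
python3 -m creep '[[40,10,0,0,0,0.02,0.45],[85,21,0,0,0,0.05,0.45],[130,32,0,0,0,0.069,0.45],[175,43,0,0,0,0.069,0.45],[215,53,0,0,0,0.069,0.45],[228,56,0,0,0,0.069,0.45],[228,56,0,0,0,0.069,0.45],[228,56,0,0,0,0.069,0.45]]' && python3 -m creep '[[0,0,0,0,0,0,0.45],[0,0,0,0,0,0,0.45]]'
python3 - <<'E'
from h import *
go([.547,.0888,.044],np.radians(1.1)); s=r.state(); print(s["gripper_force"],s["contact_force"])
E
```

```text
t: 29.6
ee_pos: [0.5433, 0.0881, 0.1485]
ee_rot: [-2.24, 2.201, -0.0]
contact_force: [0.8, 0.7, -1.2]
opening: 0.0505
gripper_force: 52.5
t: 29.8
ee_pos: [0.5432, 0.0888, 0.1482]
ee_rot: [-2.243, 2.199, 0.0]
contact_force: [-0.1, -0.2, -2.1]
opening: 0.0504
gripper_force: 52.5
both turns [[-0.0, -0.0, -3.141], [-0.0, 0.0, 0.0]]
shift mm [ 1.000e-01 -3.800e+00  1.042e+02] turn [-0.  0.  0.] q6 -0.44
52.523565888404846 [-0.14394224 -0.23960424 -2.10693252]
```

Next I'll place it, rise, and swing aside to y≈-0.1 so the fixed cameras see the tray.

```bash
python3 -m creep '[[0,-4,40,0,0,0,0.45],[0,-4,75,0,0,0,0.45],[0,-4,92,0,0,0,0.45],[0,-4,101,0,0,0,0.45],[0,-4,104,0,0,0,0.45],[0,-4,104,0,0,0,0.45],[0,-4,104,0,0,0,0.45]]' && python3 -m creep '[[0,0,0,0,0,0,0.45],[0,0,0,0,0,0,0.6],[0,0,0,0,0,0,0.72],[0,0,0,0,0,0,0.72],[0,0,0,0,0,0,0.72]]' &&  python3 -m creep '[[0,0,-20,0,0,0,0.72],[0,0,-60,0,0,0,0.72],[0,0,-110,0,0,0,0.72],[-40,20,-150,0,0,0,0.72],[-85,40,-160,0,0,0,0.72],[-130,60,-160,0,0,0,0.72],[-175,80,-160,0,0,0,0.72],[-220,85,-160,0,0,0,0.72]]' && python3 -m creep '[[0,0,0,0,0,0,0.72],[0,0,0,0,0,0,0.72],[0,0,0,0,0,0,0.72]]'
python3 - <<'E'
from h import *
t=r.capture("top"); s=r.capture("scene"); cv2.imwrite("pics/t14.png",t); cv2.imwrite("pics/s14.png",s)
a=cv2.resize(t[130:280,230:455],(450,300),interpolation=2); b=cv2.resize(s[190:330,120:360],(514,300),interpolation=2)
cv2.imwrite("pics/c14.png",np.vstack([np.pad(a,((0,0),(0,64),(0,0))),b]))
p=r.camera_params("wrist"); cv2.imwrite("pics/w14.png",r.capture("wrist")); print(r.state()["ee_pos"])
for d in r.silhouettes("spare0","top"):
    if d["score"]>.2: print(round(d["score"],2),np.round(d["bbox"]))
g=cv2.resize(cv2.cvtColor(t,6),None,fx=4,fy=4,interpolation=2)[4*135:4*220,4*235:4*335]
for x in cv2.HoughCircles(g,cv2.HOUGH_GRADIENT_ALT,1,60,param1=150,param2=.5,minRadius=34,maxRadius=50)[0]:
    q=((x[0]+.5)/4-.5+235,(x[1]+.5)/4-.5+135); print(np.round(q,1),x[2]/4,w("top",q,.052).round(4))
E
```

```text
t: 30.5
ee_pos: [0.5456, 0.0878, 0.0468]
ee_rot: [2.241, -2.197, -0.001]
contact_force: [-9.1, 0.2, 15.2]
opening: 0.05
gripper_force: 54.0
t: 31.0
ee_pos: [0.5475, 0.0882, 0.0446]
ee_rot: [-2.241, 2.2, -0.001]
contact_force: [0.3, -0.6, -0.3]
opening: 0.0611
gripper_force: 0.0
t: 31.8
ee_pos: [0.4567, 0.3053, 0.2051]
ee_rot: [-2.241, 2.2, 0.001]
contact_force: [2.1, -0.8, -0.2]
opening: 0.0615
gripper_force: 0.0
t: 32.1
ee_pos: [0.4583, 0.3034, 0.204]
ee_rot: [2.24, -2.201, 0.0]
contact_force: [0.5, 0.1, 0.5]
opening: 0.0611
gripper_force: 0.0
[0.45871302 0.30277245 0.20427445]
0.78 [286. 192.  22.  22.]
0.72 [259. 194.  18.  23.]
0.53 [310. 190.  22.  22.]
[311.4 190.4] 10.625071 [ 0.5488 -0.0471]
[257.4 159.4] 10.464149 [0.6312 0.0918]
[284.4 160.6] 10.269684 [0.6273 0.0218]
[259.4 192.6] 11.58484 [0.544  0.0868]
[310.1 161.1] 11.464842 [ 0.6255 -0.045 ]
[284.1 189.6] 10.97472 [0.5513 0.023 ]
[259.4 192.6] 9.5090685 [0.544  0.0868]
```

View pics/c14.png

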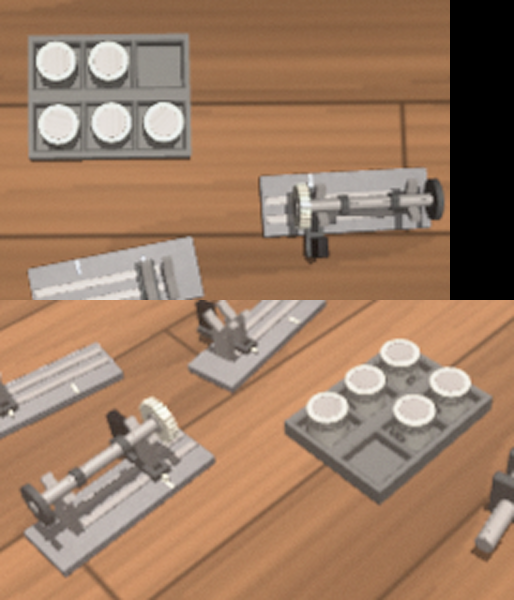

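All three spares stand in the near row at the same height as the seated pistons, leaving only the far-right pocket empty. The camshaft is level in both Vs. Those were my last pictures to view, so the dimmer is measured numerically from here.

Run:
```python
from h import *
W=lambda u,v,z,p:w("wrist",(u,v),z,p).round(4)
pt=r.camera_params("top"); g,d=w("top",(387,232.8),.075,pt),w("top",(446.5,229),.075,pt)
g=w("top",(382,233.2),.075,pt); print("cam gear/disc",g,d,(g+d)/2)
p=r.camera_params("wrist"); im=r.capture("wrist"); g=cv2.cvtColor(im,6)
q=px("wrist",[.4583,.382,.064],p); print("pred grip",q, "line",px("wrist",[.5092,.3681,.03],p))
u,v=q.astype(int)
# lamp base white region then dark components inside it
win=g[v-45:v+55,u-110:u+60]; print(win.shape)
print("\n".join("".join(" .:-=+*#%@"[min(9,int(x)//26)] for x in row[::2]) for row in win[::3]))
np.savez("w15",g=g,o=[u-110,v-45])
for cam in("wrist","top"):
    if cam=="top": r.capture("top")
    for d in r.silhouettes("dimmer",cam): print(cam,d["score"],d["bbox"],d["mask"].sum())
```

```text
cam gear/disc [ 0.43580585 -0.22070338] [ 0.44510013 -0.3822935 ] [ 0.44045299 -0.30149844]
pred grip [277.43309865 281.28455194] line [228.21367616 252.10581766]
(100, 170)
-::-=========:::::::--------------------------------======++***#######%%%%%%%#+::--==
-:::----------------------------------====-=+****#########%%%%%%%%%%%%%%%%%%%#*::--==
-----------------------====+=-:+**#########%%%%%%%%%%%%%%%%%%%%%%%%%%%%%%%%%%%*::--==
------=--==+++===**#######%%%:.#%%%%%%%%%%%%%%%%%%%%%%%%%%%%%%%%%%%%%%%%%%%%%%#.:-===
*#########%%%%%%%%%*%%%%%%%%%=.*%%%%%%%%%%%%%%%%%%%%%%%%%%%%%%%%%%%%%%%%%%%%%%#.:---=
%%%%%%%%%%%%%%%%%%%%%%%%%%%%%+.=%%%%%%%%%%%%%%%%%%%%%%%%%%%%%%%%%%%%%%%%%%%%%%#::--==
%%%%%%%%%%%%%%%%%%%%%%%%%%%%%%..%%%%%%%%%%%%%%%%%%%%%%%%%%%%%%%%%%%%%%%%%%%%%%#::--==
%%%%%%%%%%%%%%%-::::.  %%%%%%%-.#%%%%%%%%%%%%%%%%%%%#+++++=*%%%%%%%%%%%%%%%%%%#=---==
%%%%%%%%%%%%%%+:::::   =%%%%%%+.+%%%%%%%%%%%%%%%%%%=      -=%%%%%%%%%%%%%%%%%%#=---==
%%%%%%%%%%%%%*:::::.   :%%%%%%%%%%%%%%%%%%%%%%%%%%%:      -=%%%%%%%%%%%%%%%%%%%+---==
%%%%%%%%%#*##:::::.     %%%%%%%%%%%%%%%%%%%%%%%%%%%.       . ....:
[... 1339 characters left out ...]
%%%%%%%%%%%%%%%%%%%%%%%%%%%%%%%%%%%%%%##**+++=-::-------
                     #%%%%%%%%%%%%%%%%%%%%%%%%%%%%%####**+++===============-::---=---
                    -%%%%%%%%####*****++===================================-::-------
                    =======================================================-:--------
                   .=======================================================-:--------
                   -=======================================================::--------
                  .=======================================================-::--------
                  :=======================================================-::--------
wrist 0.63 [275.8, 277.7, 13.8, 42.6] 597
```

Run:
```python
from h import *
p=r.camera_params("wrist"); W=lambda u,v,z:w("wrist",(u,v),z,p)
a,b=W(273.5,272,.064),W(278.5,293,.064); c=(a+b)/2; print("grip line ends",a,b,c)
l1,l2=W(226.5,245,.03),W(230.5,260,.03); print("black line",l1,l2)
e=Ro.from_euler("z",0)
for deg in(6.5,7.5,8.5):
    x=np.array([np.cos(np.radians(deg)),np.sin(np.radians(deg))]); print(deg,((l1+l2)/2-c)@x)
d=a-b; print("grip y dir",np.degrees(np.arctan2(*(-d)[::-1])),"line dir",np.degrees(np.arctan2(*(l2-l1)[::-1])))
go((*c,.13),np.radians(7.4)); go((*c,.052))
```

```text
grip line ends [0.46191614 0.37267625] [0.45687672 0.39570934] [0.45939643 0.3841928 ]
black line [0.51048213 0.36082289] [0.50700166 0.37775799]
6.5 0.047341269334404426
7.5 0.046978158568915206
8.5 0.046600737801238246
grip y dir 102.34130647608144 line dir 101.61358388555861
both turns [[0.0, 0.0, 3.03], [-0.0, 0.0, -0.112]]
shift mm [-80.8  -2.2  74.4] turn [-0.     0.    -0.112] q6 -0.86
shift mm [-80.7  -2.2 152.4] turn [0. 0. 0.] q6 -0.86
```

```bash
python3 -m creep '[[-40,-2,0,0,0,-0.06,0.5],[-81,-2,20,0,0,-0.12,0.5],[-81,-2,60,0,0,-0.12,0.5],[-81,-2,75,0,0,-0.12,0.5],[-81,-2,75,0,0,-0.12,0.5],[-81,-2,75,0,0,-0.12,0.5],[-81,-2,75,0,0,-0.12,0.5]]'
python3 - <<'E'
from h import *
go((.4594,.384,.052),np.radians(8))
p=r.camera_params("wrist"); g=cv2.cvtColor(r.capture("wrist"),6)
u,v=px("wrist",[.4594,.384,.064],p).astype(int); print(u,v,px("wrist",[.5092,.3681,.03],p))
win=g[v-30:v+50,u-80:u+70]
print("\n".join("".join(" .:-=+*#%@"[min(9,int(x)//26)] for x in row[::2]) for row in win[::4]))
E
```

```text
t: 33.2
ee_pos: [0.4597, 0.3855, 0.1311]
ee_rot: [-2.367, 2.061, -0.0]
contact_force: [-0.1, -0.1, 0.7]
opening: 0.0427
gripper_force: 0.0
both turns [[0.003, 0.004, 3.14], [-0.003, 0.002, -0.002]]
shift mm [ 1.6  0.8 79.1] turn [-0.003  0.002 -0.002] q6 -0.83
279 228 [215.05796482 182.63805743]
%%%%%%%%%%%%%%%=%%%###%%%%%%%###*===-        -============================-
%%%%%%%%%%%=============%%%%========          ============================-
%%%%%%%%%%+============*%===========          -===========================-
:-----++++--:-:-------------------=-    ::    :===========================-
..........                              -=             :==================:
+*+++++++++--::::::::::::::.........    -=     ........:==================:
%%%%%%%%%%%+=======================-    -=    -===========================:
%%%%%%%%%%%=============%%%%=======-    -=    -===========================:
%%%%%%%%%%%======**====+%%%#+======-    --    -==========================-.
%%%%%%%%%%%%%%%%%%%%%%%%%%%%%%%%#*=-    --    -==========================-.
%%%%%%%%%%%%%%%%%%%%%%%%%%%%%%%%%%%*    =-    -==========================-.
%%%%%%%%%%%%%%%%%%%%%%%%%%%%%%%%%%%*    =-    -==========================::
%%%%%%%%%%%%%%%%%%%%%%%%%%%%%%%%%%%*    =-    -==========================::
%%%%%%%%%%%%%%%%%%%%%%%%%%%%%%%%%%%%%###+===-============================:.
%%%%%%%%%#:::::::=%%%%%%%%%%%%%%%%%%%%%%%%%#*+================-..:::::==-::
%%%%%%%%%-::::.   %%%%%%%%%%%%%%%%%%%%%%%#+++**=----------====   .:::::=-::
%%%%%%%%-:::::    #%%%%%%%%%%%%%%%%%%%%%%*......             =    :::::::::
%%#.   .:::::.    #%%%%%%%%%%%%%%%%%%%%%%*......... .        =     :::::.  
%      :::::.     #%%%%%%%%%%%%%%%%%%%%%%*..  .........     .+     .:::::. 
-    .::::::      *%%%%%%%%%%%%%%%%%%%%%%*... ... .. .......:#      ::::::
```

```bash
python3 -m creep '[[1,1,35,0,0,0,0.5],[1,1,65,0,0,0,0.5],[1,1,76,0,0,0,0.5],[1,1,77,0,0,0,0.5],[1,1,77,0,0,0,0.5],[1,1,77,0,0,0,0.5]]' && python3 -m creep '[[0,0,0,0,0,0,0.3],[0,0,0,0,0,0,0],[0,0,0,0,0,0,0],[0,0,0,0,0,0,0],[0,0,0,0,0,0,0]]' 30 && python3 -m creep '[[0,-10,0,0,0,0,0],[0,-22,0,0,0,0,0],[0,-34,0,0,0,0,0],[0,-44,0,0,0,0,0],[0,-48,0,0,0,0,0],[0,-48,0,0,0,0,0],[0,-48,0,0,0,0,0],[0,-48,0,0,0,0,0]]'
```

```text
t: 33.85
ee_pos: [0.4589, 0.3849, 0.0542]
ee_rot: [-2.367, 2.06, 0.0]
contact_force: [-0.4, 0.8, 0.9]
opening: 0.0427
gripper_force: 0.0
t: 34.35
ee_pos: [0.4584, 0.3843, 0.0534]
ee_rot: [-2.368, 2.062, -0.0]
contact_force: [-0.7, -0.4, 5.5]
opening: 0.0133
gripper_force: 32.2
t: 35.15
ee_pos: [0.5067, 0.3906, 0.0534]
ee_rot: [-2.367, 2.062, -0.001]
contact_force: [1.8, -0.9, 6.1]
opening: 0.0134
gripper_force: 32.3
```

```bash
python3 -m creep '[[0,0,0,0,0,0,0.2],[0,0,0,0,0,0,0.4],[0,0,0,0,0,0,0.5],[0,0,-30,0,0,0,0.5],[0,0,-75,0,0,0,0.5],[0,0,-120,0,0,0,0.5],[40,0,-150,0,0,0,0.5],[80,0,-150,0,0,0,0.5]]' && python3 -m creep '[[0,0,0,0,0,0,0.5],[0,0,0,0,0,0,0.5],[0,0,0,0,0,0,0.5]]'
python3 - <<'E'
from h import *
p=r.camera_params("wrist"); im=r.capture("wrist"); g=cv2.cvtColor(im,6)
u,v=px("wrist",[.507,.390,.064],p).astype(int); print(u,v,px("wrist",[.5087,.369,.03],p))
win=g[v-55:v+35,u-50:u+50]; print(u-50,v-55)
print("\n".join("".join(" .:-=+*#%@"[min(9,int(x)//26)] for x in row) for row in win[::3]))
E
```

```text
t: 35.95
ee_pos: [0.5184, 0.3129, 0.2076]
ee_rot: [-2.365, 2.052, -0.003]
contact_force: [0.4, 0.1, 0.3]
opening: 0.0429
gripper_force: 0.0
t: 36.25
ee_pos: [0.5164, 0.3116, 0.2017]
ee_rot: [2.369, -2.062, -0.0]
contact_force: [0.2, 0.2, -0.6]
opening: 0.0426
gripper_force: 0.0
276 282 [277.8458675  247.62126507]
226 227
:::::::::::-:::::::::::--:::::::::::-=-::::::::::-===-::::::::-----::::::::-=====-::::::::::::::::::
----------------------------------------------------------------------------------------------------
----------------------------------------------------------------------------------------------------
**+++************+++*+++++++++++++++=+++++++++++++=---=+++++++======++++++++=====+++++++++++===-----
%%%%%%%%%%%%#%%%%%%%%%%%%%%%%%%%%%%%%%%%%%%%%%%%%*...+%%%%%%%%%%%%%%%%%%%%%%%%%%%%%%%%%%%%%%#+======
%%%%%%%%%%%%%%%%%%%%%%%%%%%%%%%%%%%%%%%%%%%%%%%%%*...*%%%%%%%%%%%%%%%%%%%%%%%%%%%%%%%%%%%%%%%%%+====
%%%%%%%%%%%%%%%%%%%%%%%%%%%%%%%%%%%%%%%%%%%%%%%%#-...*%%%%%%%%%%%%%%%%%%%%%%%%%%%%%%%%%%%%%%%%%%##+=
%%%%%%%%%%%%%%%%%%%%%%%%%%%%%%%%%%%%%%%%%%%%%%%%%+...-#%%%%%%%%%%%%%%%
[... 1552 characters left out ...]
  -%%%%%%%%%%%%%%%%%%%%%%%%%%%%%%%%%%%**+++*%%*++++*%%%%%%%%%%%%%%%%%%%%%%%%%%%%%%%%%%%%%%=.  
       .%%%%%%%%%%%%%%%%%%%%%%%%%%%%%%%%%%%%%%%%%%%%%%%%%%%%%%%%%%%%%%%%%%%%%%%%%%%%%%%%%%%%%%%%#.  
       ==#%%%%%%%%%%%%%%%%%%%%%%%%%%%%%%%%%%%%%%%%%%%%%%%%%%%%%%%%%%%%%%%%%%%%%%%%%%%%%%%%%%%%%%#   
      -====%%%%%%%%%%%%%%%%%%%%%%%%%%%%%%%%%%%%%%%%%%%%%%%%%%%%%%%%%%%%%%%%%%%%%%%%%%%%%%%%%%%%%:.  
     .=====%%%%%%%%%%%%%%%%%%%%%%%%%%%%%%%%%%%%%%%%%%%%%%%%%%%%%%%%%%%%%%%%%%%%%%%%%%%%%%%%%%%%%:.  
    .*%%%%%%%%%%%%%%%%%%%%%%%%%%%%%%%%%%%%%%%%%%%%%%%%%%%%%%%%%%%%%%%%%%%%%%%%%%%%%%%%%%%%%%%%%%: . 
    +%%%%%%%%%%%%%%%%%%%%%%%%%%%%%%%%%%%%%%%%%%%%%%%%%%%%%%%%%%%%%%%%%%%%%%%%%%%%%%%%%%%%%%%%%%%%%%%
```

Run:
```python
from h import *
p=r.camera_params("wrist")
c=w("wrist",(272,283),.064,p); l1,l2=w("wrist",(277.3,239),.03,p),w("wrist",(277.2,254),.03,p)
print(c,l1,l2)
for deg in(7,8,9): print(deg,((l1+l2)/2-c)@[np.cos(np.radians(deg)),np.sin(np.radians(deg))])
im=r.capture("top"); print([(np.round(d["bbox"]),round(d["score"],2)) for d in r.silhouettes("spare0","top")])
P=r.camera_params("top"); d=r.silhouettes("camshaft","top")[0]; print(d["bbox"],w("top",d["bbox"][:2],.075,P))
for n in("crankshaft","float"): print(n,r.silhouettes(n,"top")[0]["bbox"])
```

```text
[0.51115387 0.39126694] [0.51045975 0.3599445 ] [0.50831149 0.37627353]
7 -0.004577311589250633
8 -0.004974002563298278
9 -0.005369178407980897
[(array([310., 192.,  25.,  22.]), 0.75), (array([258., 193.,  16.,  19.]), 0.74), (array([285., 189.,  22.,  24.]), 0.54)]
[414.6, 231.2, 79.4, 28.8] [ 0.44019425 -0.30232907]
crankshaft [282.0, 105.3, 66.4, 28.2]
float [207.2, 118.7, 31.7, 17.6]
```

The top view still shows the spares, camshaft, crankshaft and float in place. The dimmer reads about 4-5 mm past the black line from nearly overhead, which is too close to the tolerance, so I'll nudge it back 3.5 mm.

```bash
python3 -c "
from h import *
go([.5067,.3906,.13],np.radians(8)); go([.5067,.3906,.0534])"
```

```text
both turns [[-0.001, -0.001, 3.141], [0.001, -0.0, -0.001]]
shift mm [-79.5  -1.3  71.8] turn [ 0.001 -0.    -0.001] q6 -0.67
shift mm [-79.5  -1.4 148.4] turn [0. 0. 0.] q6 -0.67
```

```bash
python3 -m creep '[[-40,0,0,0,0,0,0.5],[-79,0,0,0,0,0,0.5],[-79,0,40,0,0,0,0.5],[-79,0,85,0,0,0,0.5],[-79,0,125,0,0,0,0.5],[-79,0,147,0,0,0,0.5],[-79,0,147,0,0,0,0.5],[-79,0,147,0,0,0,0.5]]' && python3 -m creep '[[0,0,0,0,0,0,0.3],[0,0,0,0,0,0,0],[0,0,0,0,0,0,0],[0,0,0,0,0,0,0]]' 30
```

```text
t: 37.35
ee_pos: [0.5061, 0.39, 0.0556]
ee_rot: [-2.37, 2.062, -0.001]
contact_force: [0.3, -0.6, 1.0]
opening: 0.0426
gripper_force: 0.0
t: 37.75
ee_pos: [0.5066, 0.3904, 0.0575]
ee_rot: [-2.366, 2.061, -0.0]
contact_force: [-1.5, 0.8, 6.2]
opening: 0.0134
gripper_force: 32.2
```

```bash
python3 -c "
from h import *
go([.5067-.0035,.3901,.0534])"
```

```text
shift mm [-0.2  3.4  4.1] turn [0. 0. 0.] q6 -0.77
```

```bash
python3 -m creep '[[0,2,0,0,0,0,0],[0,3.5,0,0,0,0,0],[0,3.5,0,0,0,0,0],[0,3.5,0,0,0,0,0],[0,3.5,0,0,0,0,0]]' && python3 -m creep '[[0,0,0,0,0,0,0.2],[0,0,0,0,0,0,0.4],[0,0,0,0,0,0,0.5],[0,0,-30,0,0,0,0.5],[0,0,-75,0,0,0,0.5],[0,0,-120,0,0,0,0.5],[40,0,-150,0,0,0,0.5],[80,0,-150,0,0,0,0.5]]' && python3 -m creep '[[0,0,0,0,0,0,0.5],[0,0,0,0,0,0,0.5],[0,0,0,0,0,0,0.5]]'
python3 - <<'E'
from h import *
p=r.camera_params("wrist"); im=r.capture("wrist"); g=cv2.cvtColor(im,6)
u,v=px("wrist",[.504,.390,.064],p).astype(int)
win=g[v-43:v+20,u-30:u+30]; print(u-30,v-43)
print("\n".join("".join(" .:-=+*#%@"[min(9,int(x)//26)] for x in row) for row in win[::5]))
E
```

```text
t: 38.25
ee_pos: [0.5036, 0.39, 0.0575]
ee_rot: [-2.366, 2.06, -0.001]
contact_force: [1.6, -0.4, 6.3]
opening: 0.013
gripper_force: 32.2
t: 39.05
ee_pos: [0.5151, 0.3112, 0.2105]
ee_rot: [-2.365, 2.053, -0.003]
contact_force: [1.2, -0.8, 0.2]
opening: 0.043
gripper_force: 0.0
t: 39.35
ee_pos: [0.5131, 0.3101, 0.2047]
ee_rot: [2.369, -2.062, -0.0]
contact_force: [0.8, 0.2, 0.1]
opening: 0.0429
gripper_force: 0.0
246 239
%%%%%%%%%%%%%%%%%%%%%%%%%#-..:*%%%%%%%%%%%%%%%%%%%%%%%%%%%%%
%%%%%%%%%%%%%%%%%%%%%%%%%#:..-#%%%%%%%%%%%%%%%%%%%%%%%%%%%%%
%%%%%%%%%%%%%%%%%%%%%%%%%#=..:*%%%%%%%%%%%%%%%%%%%%%%%%%%%%%
%%%%%%%%%%%%%%%%%%%%%%%%%#=..=#%%%%%%%%%%%%%%%%%%%%%%%%%%%%%
%%%%%%%%%%%%%%%%%%%%%%%#.            :==*%%%%%%%%%%%%%%%%%%%
++++%%%%%%%%%%%++#%%%%%#             .==+#%##%%%%%%%%%%%%%%%
.......................                   ..................
%%%%%%%%%%%%%%%%%%%%%%#-.....*%#:.....-===#%%%%%%%%%%%%%%%%%
%%%%%%%%%%%%%%%%%%%%%%#- ....*%#:....:=#%%%%%%%%%%%%%%%%%%%%
%%%%%%%%%%%%%%%%%%%%%%%-.....*%#.... -#%%%%%%%%%%%%%%%%%%%%%
%%%%%%%%%%%%%%%%%%%%%%%= ... +%# ..  -#%%%%%%%%%%%%%%%%%%%%%
%%%%%%%%%%%%%%%%%%%%%%%+ ....+%#.   .+%%%%%%%%%%%%%%%%%%%%%%
%%%%%%%%%%%%%%%%%%%%%%%%%%%%%%%%%%%%%%%%%%%%%%%%%%%%%%%%%%%%
```

Run:
```python
from h import *
p=r.camera_params("wrist")
c=w("wrist",(276.5,283),.064,p); l=w("wrist",(274,247),.03,p); print(c,l)
for deg in(7,8,9): print(deg,(l-c)@[np.cos(np.radians(deg)),np.sin(np.radians(deg))])
pt=r.camera_params("top"); g=cv2.cvtColor(r.capture("top"),6)
q=px("top",(*c,.064),pt).astype(int); print(q,px("top",(*l,.03),pt))
win=cv2.resize(g[q[1]-12:q[1]+14,q[0]-12:q[0]+22],None,fx=2,fy=1,interpolation=2)
print(q[1]-12);print("\n".join("".join(" .:-=+*#%@"[min(9,int(x)//26)] for x in row) for row in win))
```

```text
[0.50346079 0.390819  ] [0.509119  0.3687437]
7 0.0029257280400157384
8 0.0025308525681513082
9 0.002135206174077699
[139 208] [151.88983462 207.88949843]
196
-------:::::::.............................................::-=+++++
----:::::::...............................................:::-==++++
:::::::::.................................................:::-=+++++
:::::......................................................::-=+++++
:::..........................................................:-=++++
:::..........................................................:-=++++
::...........................................................:-=++++
.............................................................:-=++++
............................................................ .:-=+++
++===-:.........................................................:---
%%%%%%%##*+-:....................................................:::
@@@@@@@@@%%#*=:..................................................:::
@@@@@@@@@@@%#+=::::----::.........................................::
@@@@@@@@@@@@%%#*++==++=--:......::::::......
[... 152 characters left out ...]
..........
@@@@@@@@@@@@@%%*+-:..............:::::::::.......................:--
@@@@@@@@@@@@@@%%%%%##*+=----==-::.::::::::......................:-==
@@@@@@@@@@@@@@@@@@@@@%#*++=+##*=:.:::::::::................... .:-==
@@@@@@@@@@@@@@@@@@@@@@%%%%%%@%#+:.::::::::::..::::::::...........:-=
@@@@@@@@@@@@@@@@@@@@@@@@@@@@@%#+-:::::::::::..::::::.............:-=
@@@@@@@@@@@@@@@@@@@@@@@@@@@@@%#+-:::::::::::.....................:-=
@@@@@@@@@@@@@@@@@@@@@@@@@@@@%#+-:.::::::::::....................:-==
@@@@@@@@@@@@@@@@@@@@@@@@@@@%#+-.....:::::::::...............:::::-==
@@@@@@@@@@@@@@@@@@@@@@@@@@@#*=:....::::::::::.............:====---==
@@@@@@@@@@@@@@@@@@@@@@@@@@%#+-:....::::::::::...........:=*##*+=----
```

The white line on the grip is now about 2.5 mm from the black line, within the 6 mm limit. The arm is clear and everything else is in place, so I'm handing in.

```bash
python3 -c "
from cell import r
print(r.sign_off())"
```

```text
the job is handed in; nothing more can be done
None
```

I handed the job in with the V-rest within about 2 mm of its white line, the camshaft lying in both Vs with its gear beyond the sliding rest, all three spares in the tray's near row, and the dimmer set last, about 2.5 mm short of its black line; sign-off returned no verdict.

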